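Load the grinding jar and balance its lid

ROBOT

A 7-joint arm with a two-finger parallel gripper is mounted at the origin on a cart in front of the work surface, level with it; the furniture and walls round the work are solid. World frame = base frame: x ahead of the robot, y to its left, z up, the work surface at z = 0. Lengths are in m, angles in rad, forces in N, time in s.
With the tool pointing down it reaches from about 0.425 to 0.95 m from the base axis. Payload 4.7 kg.
Tool frame: the origin (TCP) lies at the very end of the fingers, on their centre line; the grasp point (between the pads) lies 19 mm behind it (pinch_z is the distance from the TCP to the grasp point, in m); z points along the fingers, y is the direction in which the jaws open and shut (so a half turn about z gives the same grasp; the last joint's range is limited). The gripper opens to 85 mm and grips with 20 to 120 N. Pads are 22 mm wide; open, the fingers measure 114 mm over their backs; the gripper's body (76 mm by 85 mm) begins 54 mm behind the grasp point. The pads swing forward as they close: fully open they stand 13 mm farther back than shut.
Start: joints at [-1.185, 0.469, -0.049, 1.532, 0.024, 1.141, -0.082], TCP at [0.272, 0.618, 0.201] pointing down, gripper open.
Joint ranges: [-2.59, 2.59], [-0.33, 1.99], [-1.39, 1.29], [0.1, 2.45], [-1.04, 4.18], [0.21, 1.99], [-2.66, 2.66]. Speed limits (rad/s): [2.57, 2.57, 3.14, 3.14, 3.14, 3.14, 3.14].

INTERFACE

Orientations are given as [roll, pitch, yaw] about the fixed x, y, z axes, in that order (R = Rz(yaw) Ry(pitch) Rx(roll)).
In Python, from workcell import * gives the robot as it stands.
- The arm moves only by the tool step_arm, never from a script. Its argument "moves" is a list of rows, each a list of 6 numbers: the shift along the tool's x, y, z scaled (see below), then the turn, a rotation vector about the tool's x, y, z scaled (see below). A call has exactly 10 rows; each row is the pose to reach, as a shift and turn from the pose measured when the call began, along the tool's axes at that moment; what a row does not reach only later rows make up. The controller multiplies each number of a shift by 0.5 m and each number of a turn by 90 degrees. A row lasts 1/12 s, in which the tool goes at most 41.7 mm and 7.16 degrees, less where a joint would pass 70% of its speed; a pose out of reach is approached as far as the arm can. A call with a number of a shift or a turn outside -1 to 1 is refused whole. A call with a gripper value outside its range is refused whole. "fingers" is the closure, from 0 (fully open) to 1 (shut), set as the call begins (left out, the last holds). The fingers move at their own pace and stop on an object; "newtons" is the grip in N (left out, the last holds). Time passes only in rows, so rows that repeat a pose let the fingers close, or fill a call up. It gives the time, the measured TCP pose, the force and the opening at its end, in the units of the state.
- read_state(): the state, without advancing time (a new reading comes with each control period).
- get_image(name): name is "scene" or "side" or "wrist"; returns a dict with "pixels" (384x512x3 uint8, blue, green, red), "K" (3x3 intrinsics, pixels), "position" and "rotation" of the camera in the world. Camera axes: x right, y down, z forward; pixel columns grow to the right and rows downward; lengths in m; the calibration is good to about 2 mm. A picture is of the moment at which its call begins. There is no depth.
- finish_job(): hands the job in, once; it reports no verdict.
The state is a dict: "clock": time; "joint_positions": joint angles; "qvel": joint speeds; "joint_torque": joint torques, N m; "tool_pos": TCP position; "orientation": TCP orientation; "wrist_force": force on the tool from outside, world axes, zero at the start; "wrist_torque": the same for the moment, N m; "gripper_width": finger opening in m.
Only numpy, scipy, OpenCV 4.12 (cv2) and the standard library are available. Lean on these libraries where they do the work, as an engineer would, in place of code of your own. Each camera call takes 0.05 s, during which the arm holds its last target.

TASK

Lower the white grinding ball gently into the deep steel jar, right down to its floor, and let go of it. Then take the jar's hinged lid by its pull bar, swing it slowly up from where it leans back to its upright balance point, where it would tip neither way, and finish while still holding it quite still there, the bar gripped between the fingers, so that the hinge stay can be fitted. Never let the lid fall either way, and leave the bottles and the cream jar around the work where they are.

Things in the scene. Friction and masses are not known exactly. Their poses are not given: they have to be found in the camera images.
- jar: steel grinding jar, fixed to the worktop: an open round pot, 124 mm outside and 116 mm inside diameter, upright on a round grey foot of 136 mm diameter and 12 mm height, which reaches 91 mm out below the hinge. Origin on the worktop under the pot's centre. Its +x axis points from the pot's centre to the hinge side (ahead and to the left). The rim is 72 mm and the inner floor 18 mm above the worktop (54 mm deep)
- jar_floor (a point): centre of the pot's flat inner floor, 18 mm above the worktop; axes as the jar's
- lid (a joint): hinge of the jar's lid (a steel disc 126 mm across, 8 mm thick, about 0.25 kg, mass varies), in rad: 0 is shut flat on the pot, 1.571 is standing straight up, 1.92 is leaning back on its stop, where it starts. The hinge turns freely and the lid's weight lies in its mid-plane, which passes through the hinge axis, so it balances at 1.571; it falls back above this and shut below it
- lid_hinge (a point): middle of the hinge axis, 70 mm along the jar's +x from the pot's centre and 78 mm above the worktop; the axis lies along the jar's y. Turns with the lid
- lid_bar (a point): middle of the lid's pull bar, the place to grip: a round bar of 12 mm diameter parallel to the hinge axis, 155 mm from it, 84 mm long over all, with 54 mm clear between its two 8 mm posts and 16 mm clear between bar and disc edge. At joint value q it lies 155 mm * -cos(q) along the jar's +x and 155 mm * sin(q) up from the hinge
- ball: white ceramic grinding ball, 40 mm diameter, about 0.15 kg (mass varies), lying on the stand; its origin is a point of its surface and turns with it
- ball_center (a point): centre of the ball, 34 mm above the worktop at the start
- stand: black rubber cup stand fixed to the worktop, 33 mm diameter, 19 mm high, narrower than the ball, which lies on its 14 mm high floor inside a low rim. Origin on the worktop under its centre
- monitor: computer monitor, fixed, standing beyond the jar to the left: keep clear of it. Its panel is 530 mm wide along its y axis and 60 mm thick, from 120 to 470 mm above the worktop; origin on the worktop in the middle of its foot, the screen faces its -x
- cream: bystander: white cream jar with a broad screw lid, 78 mm diameter, 84 mm high, loose; origin at the centre of its underside, z up
- brown: bystander: small brown bottle with a black cap, 42 mm diameter, 90 mm high, loose; origin at the centre of its underside, z up
- vial: bystander: small clear empty bottle, 32 mm diameter, 70 mm high, loose; origin at the centre of its underside, z up

How it is judged:
By the outcome, as a careful person would: the job done as asked, in the order asked, and still so for the second after the job is handed in, while the arm keeps its last pose, push and grip.
It also fails if it takes over 58 s, if anything falls off the work surface, if the arm or the gripper's body presses on something with over 40 N, if the wrist force passes 120 N, or if a joint passes its speed limit or range.

## Working session

There is one attempt and no reset: what is moved stays moved. The work goes in short steps, Python scripts to look and compute and a tool call to move; the robot and the scene stay as the last step left them, time stands still between calls to the robot, and variables do not carry over. Pictures are saved under pics/ and viewed, and the job is handed in when it is done.

Besides the shell and the picture viewer there is one more tool, called after ">>>" as name(argument=value, ...), one argument or row to a line, values as JSON. step_arm: Moves the arm, as the interface text tells. Shifts and turns lie within -1 to 1; 1 stands for 0.5 m of shift or 90 degrees of turn. Its arguments: {"type":"object","properties":{"moves":{"type":"array","items":{"type":"array","items":{"type":"number"}}},"fingers":{"type":"number"},"newtons":{"type":"number"}},"required":["moves"]}

```bash
ls; mkdir -p pics; python3 - <<'E'
from workcell import *
import cv2,json
s=read_state();print(s)
for n in("scene","side","wrist"):
    d=get_image(n);cv2.imwrite(f"pics/{n}0.png",d["pixels"]);print(n,d["K"],d["position"],d["rotation"])
E
```

```text
pics
{'clock': 0.0, 'joint_positions': array([-1.18488858,  0.46945357, -0.04858527,  1.53373067,  0.02408521,
        1.14099428, -0.08226422]), 'qvel': array([ 0.00139811,  0.00033487, -0.00033657, -0.00118436,  0.00044956,
        0.00048769, -0.00121816]), 'joint_torque': array([-4.96882549e-04, -5.10312796e+01, -4.69942857e-02, -2.37724185e+01,
        1.06181443e-02,  7.37615774e-03, -3.36005314e-06]), 'tool_pos': array([0.27176183, 0.61715161, 0.20003771]), 'orientation': array([-3.13959289e+00,  6.56393379e-05,  2.72683838e+00]), 'wrist_force': array([0.00070073, 0.3971946 , 0.68404241]), 'wrist_torque': array([-0.01066206,  0.02140299,  0.02219027]), 'gripper_width': 0.08561876069116642}
scene [[433.5515233    0.         255.13800555]
 [  0.         433.5515233  189.99010771]
 [  0.           0.           1.        ]] [0.29273013 0.33542187 0.60948291] [-2.22483438 -0.00413449 -2.8108553 ]
side [[442.10595201   0.         256.47818696]
 [  0.         442.10595201 195.73086315]
 [  0.           0.           1.        ]] [ 0.24410867 -1.10180421  0.49807247] [-2.044796    0.01682948 -0.3550007 ]
wrist [[302.08191267   0.         254.97278908]
 [  0.         302.08191267 190.92897425]
 [  0.           0.           1.        ]] [0.2108146  0.64456539 0.37396019] [2.87504384e+00 2.42710495e-03 1.15607668e+00]
```

View pics/scene0.png

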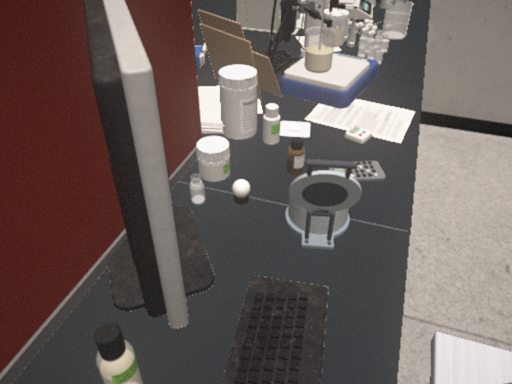

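View pics/side0.png

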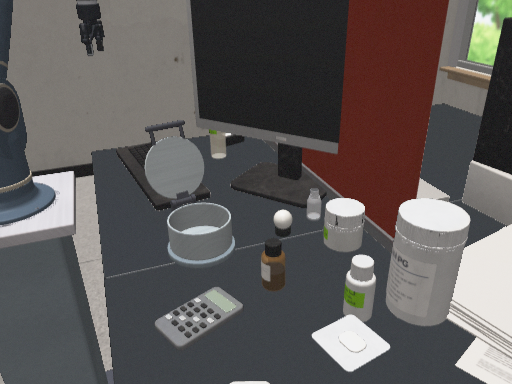

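View pics/wrist0.png

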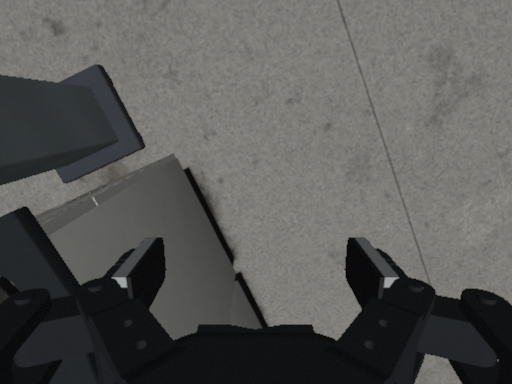

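```bash
cat > h.py <<'E'
from workcell import *
import numpy as np, cv2
from scipy.spatial.transform import Rotation as Ro
def cam(d):
    return np.array(d["K"]),np.array(d["position"]),Ro.from_euler('xyz',d["rotation"]).as_matrix() if np.ndim(d["rotation"])==1 else np.array(d["rotation"])
def ray(d,u,v):
    K,p,R=cam(d); r=R@np.linalg.inv(K)@[u,v,1]; return p,r/np.linalg.norm(r)
def onz(d,u,v,z):
    p,r=ray(d,u,v); return p+r*(z-p[2])/r[2]
def tri(a,b):
    (p,r),(q,s)=a,b
    t=np.linalg.lstsq(np.c_[r,-s],q-p,rcond=None)[0]
    A=p+r*t[0];B=q+s*t[1]; return (A+B)/2,np.linalg.norm(A-B)
def proj(d,P):
    K,p,R=cam(d); c=K@(R.T@(np.array(P)-p)); return c[:2]/c[2]
E
python3 - <<'E'
from h import *
S=get_image("scene");D=get_image("side")
cv2.imwrite("pics/s_crop.png",cv2.resize(S["pixels"][130:260,170:400],None,fx=3.4,fy=3.4,interpolation=cv2.INTER_CUBIC))
cv2.imwrite("pics/d_crop.png",cv2.resize(D["pixels"][110:300,130:380],None,fx=3.1,fy=3.1,interpolation=cv2.INTER_CUBIC))
c={}
for n,d,(x0,x1,y0,y1) in(("s",S,(228,256,172,202)),("d",D,(268,298,203,236))):
    g=d["pixels"][y0:y1,x0:x1].min(axis=2); m=(g>110).astype('uint8')
    k,l,st,ce=cv2.connectedComponentsWithStats(m); i=1+st[1:,4].argmax()
    cs=cv2.findContours((l==i).astype('uint8'),0,1)[0][0]
    print(n,st[i],cv2.minEnclosingCircle(cs)); (u,v),r=cv2.minEnclosingCircle(cs);c[n]=(u+x0,v+y0)
print(c,tri(ray(S,*c["s"]),ray(D,*c["d"])),onz(S,*c["s"],.034),onz(D,*c["d"],.034))
E
```

```text
s [  4   7  18  18 258] ((12.81137752532959, 15.164670944213867), 9.186939239501953)
d [  6   6  18  19 277] ((14.584415435791016, 15.259739875793457), 9.446802139282227)
{'s': (240.8113775253296, 187.16467094421387), 'd': (282.584415435791, 218.25973987579346)} (array([ 0.56530072, -0.37116555,  0.03636057]), np.float64(0.0016510625378286018)) [ 0.56733728 -0.37463769  0.034     ] [ 0.56593913 -0.36802479  0.034     ]
```

View pics/s_crop.png

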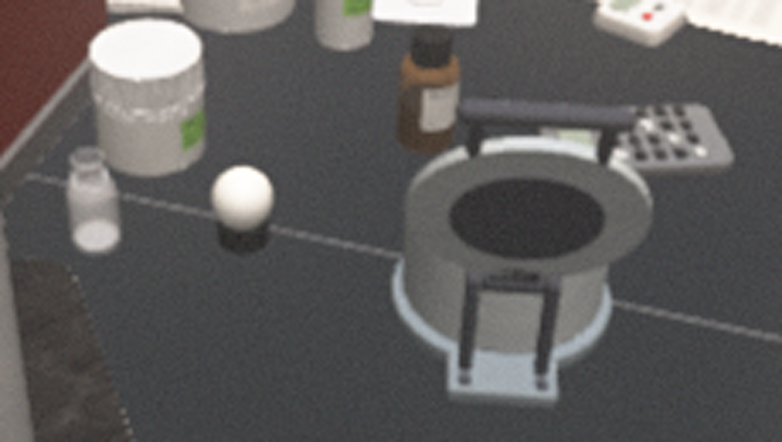

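View pics/d_crop.png

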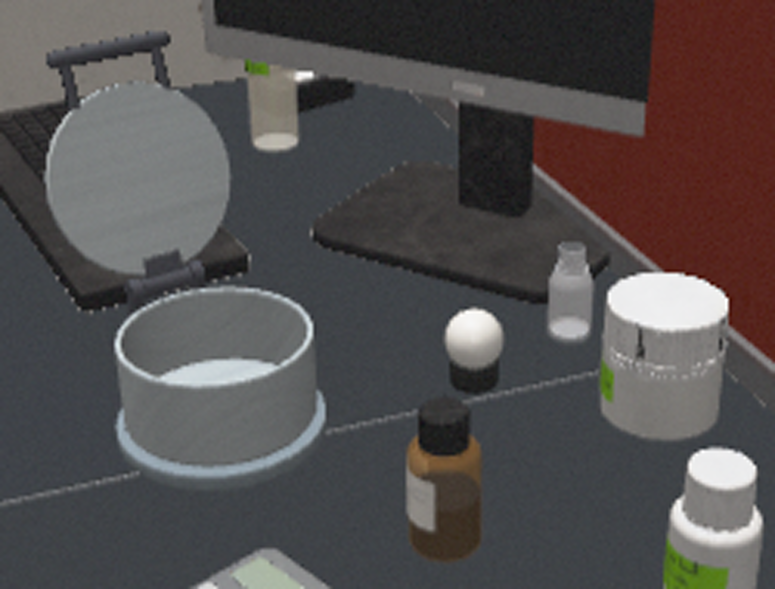

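```bash
python3 - <<'E'
from h import *
S=get_image("scene");D=get_image("side")
cv2.imwrite("pics/d_pot.png",cv2.resize(D["pixels"][195:275,155:250],None,fx=7,fy=7,interpolation=cv2.INTER_CUBIC))
cv2.imwrite("pics/s_pot.png",cv2.resize(S["pixels"][150:255,280:370],None,fx=5.7,fy=5.7,interpolation=cv2.INTER_CUBIC))
cv2.imwrite("pics/d_lid.png",cv2.resize(D["pixels"][115:215,135:225],None,fx=6,fy=6,interpolation=cv2.INTER_CUBIC))
f=lambda x,y:(x/3.4+170-.35,y/3.4+130-.35); g=lambda x,y:(x/3.1+130-.35,y/3.1+110-.35)
a=tri(ray(S,*f(462,107)),ray(D,*g(168,40)));b=tri(ray(S,*f(636,117)),ray(D,*g(50,60)))
print(a,b,(a[0]+b[0])/2,a[0]-b[0])
E
```

```text
(array([ 0.40257625, -0.23897791,  0.22399945]), np.float64(0.0008104310038456637)) (array([ 0.32411896, -0.25535736,  0.22565242]), np.float64(3.0845074251903935e-05)) [ 0.36334761 -0.24716764  0.22482594] [ 0.07845729  0.01637945 -0.00165298]
```

View pics/d_pot.png

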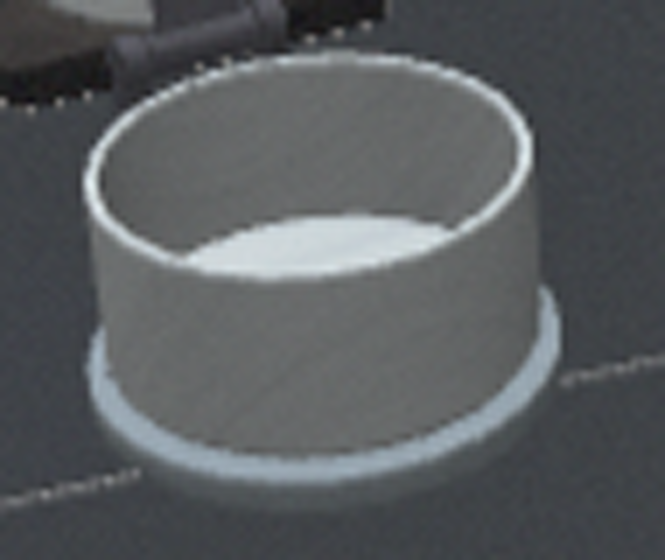

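View pics/s_pot.png

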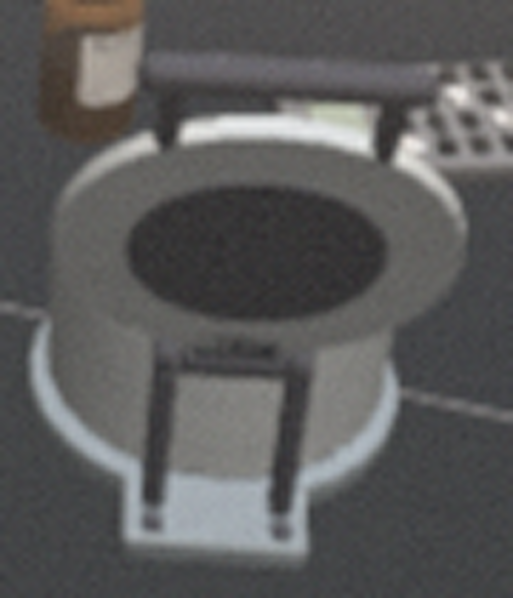

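View pics/d_lid.png

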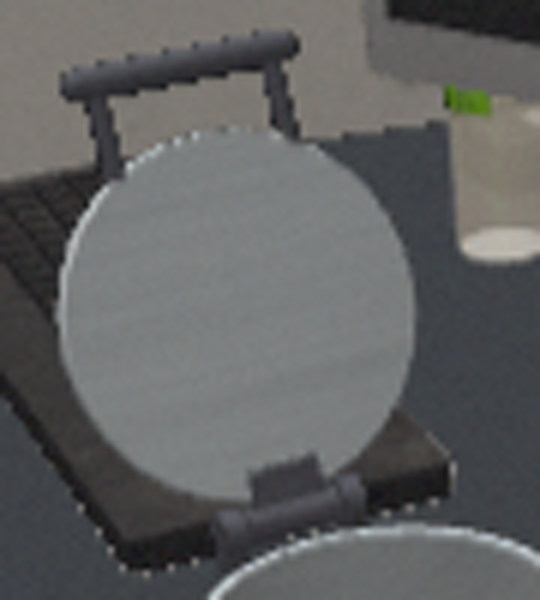

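```bash
python3 - <<'E'
from h import *
from scipy.optimize import least_squares
S=get_image("scene");D=get_image("side")
def circ(P):
    r=least_squares(lambda p:np.hypot(P[:,0]-p[0],P[:,1]-p[1])-p[2],[*P[:,:2].mean(0),.06]);return r.x,np.abs(r.fun).max()
k=[(85,185),(340,50),(531,150),(280,280),(190,266),(120,225),(450,237),(500,207),(150,95),(220,65),(430,64),(500,100)]
print(circ(np.array([onz(D,x/7+155-.4,y/7+195-.4,.072) for x,y in k])))
# foot upper edge
k=[(86,365),(110,412),(160,450),(250,480),(330,480),(430,455),(520,400),(555,350),(560,325)]
print(circ(np.array([onz(D,x/7+155-.4,y/7+195-.4,.012) for x,y in k])))
s=lambda x,y,z:onz(S,x/5.7+280-.4,y/5.7+150-.4,z)
print('foot tongue corners',s(123,543,.012),s(308,548,.012))
k=[(30,360),(40,400),(60,430),(90,460),(398,390),(390,420),(370,445),(345,465)]
print(circ(np.array([s(x,y,.012) for x,y in k])))
d=lambda x,y:ray(D,x/6+135-.4,y/6+115-.4)
# hinge ends in side (z=.078)
print('hinge',[onz(D,x/6+135-.4,y/6+115-.4,.078) for x,y in((218,532),(362,493))])
t=lambda x,y:ray(S,x/5.7+280-.4,y/5.7+150-.4)
a=tri(t(146,70),d(294,43));b=tri(t(437,82),d(66,84));print('bar',a,b,(a[0]+b[0])/2)
E
```

```text
(array([ 0.39098021, -0.36232986,  0.06156452]), np.float64(0.0032061903679918846))
(array([ 0.39071512, -0.36412761,  0.06635145]), np.float64(0.0013291134806072413))
foot tongue corners [ 0.40196138 -0.26613547  0.012     ] [ 0.34181169 -0.28452489  0.012     ]
(array([ 0.39341587, -0.36508919,  0.06730365]), np.float64(0.0018205267016449395))
hinge [array([ 0.34970695, -0.2971834 ,  0.078     ]), array([ 0.40173266, -0.28737284,  0.078     ])]
bar (array([ 0.40258993, -0.2358675 ,  0.22463289]), np.float64(0.00035852098030518656)) (array([ 0.32437121, -0.25434357,  0.22622989]), np.float64(0.0007539318413185706)) [ 0.36348057 -0.24510553  0.22543139]
```

```bash
python3 - <<'E'
from h import *
S=get_image("scene");D=get_image("side")
f=lambda x,y:(x/3.4+170-.35,y/3.4+130-.35); g=lambda x,y:(x/3.1+130-.35,y/3.1+110-.35)
print('vial',onz(S,*f(96,238),.0),onz(D,*g(570,328),0))
print('cream top',onz(S,*f(148,47),.084),onz(D,*g(668,305),.084))
print('brown top',onz(S,*f(433,30),.09),onz(D,*g(444,408),.09))
print('stand',onz(S,*f(243,242),0))
print('mon bottom S',onz(S,178,322,.12),'D',onz(D,193,127,.12),onz(D,341,153,.12))
print('foot D',onz(D,232,183,0),onz(D,268,166,0),onz(D,326,192,0),onz(D,305,206,0))
print(proj(S,[.63,0,.12]),proj(S,[.566,-.371,.034]))
E
```

```text
vial [ 0.65822543 -0.34130824  0.        ] [ 0.65928647 -0.32884111  0.        ]
cream top [ 0.66243534 -0.44896126  0.084     ] [ 0.65881152 -0.45617121  0.084     ]
brown top [ 0.48271126 -0.5252199   0.09      ] [ 0.4814212  -0.52125963  0.09      ]
stand [ 0.56519998 -0.3693323   0.        ]
mon bottom S [0.50130216 0.03694947 0.12      ] D [0.47682833 0.03908914 0.12      ] [ 0.74804008 -0.28076677  0.12      ]
foot D [ 0.5397438  -0.09559198  0.        ] [ 6.68305212e-01 -2.74716275e-02 -5.55111512e-17] [ 0.74154837 -0.23492983  0.        ] [ 0.66111355 -0.28123238  0.        ]
[110.55328371 277.34129245] [240.80311664 188.23068582]
```

```bash
cat >> h.py <<'E'
def rows(wps,n=10):
    """wps: list of (pos, R-or-rpy, nrows); print rows in tool axes/units from measured pose"""
    s=read_state(); p0=np.array(s["tool_pos"]);R0=Ro.from_euler('xyz',s["orientation"])
    out=[];p,R=p0,R0
    for P,E,k in wps:
        T=E if isinstance(E,Ro) else Ro.from_euler('xyz',E)
        dv=(R.inv()*T).as_rotvec()
        for i in range(1,k+1):
            f=i/k; pp=p+(np.array(P)-p)*f; RR=R*Ro.from_rotvec(dv*f)
            out.append([*(R0.inv().apply(pp-p0)/.5),*((R0.inv()*RR).as_rotvec()/(np.pi/2))])
        p,R=np.array(P),T
    while len(out)<n: out.append(out[-1])
    print([[round(float(x),3)+0.0 for x in r] for r in out])
def pol(r,az,z): a=np.radians(az); return [r*np.cos(a),r*np.sin(a),z]
def down(yawdeg): return [np.pi,0,np.radians(yawdeg)]
def show(s=None):
    s=s or read_state()
    for k in("clock","tool_pos","orientation","wrist_force","gripper_width","joint_positions"): print(k,np.round(s[k],4))
E
python3 - <<'E'
from h import *
rows([(pol(.55,50,.43),down(140),10)])
E
```

```text
[[-0.031, -0.029, -0.046, 0.0, 0.0, 0.018], [-0.062, -0.059, -0.092, 0.0, 0.0, 0.036], [-0.092, -0.088, -0.137, 0.0, 0.0, 0.054], [-0.123, -0.118, -0.183, 0.0, 0.0, 0.072], [-0.154, -0.147, -0.229, 0.0, 0.0, 0.09], [-0.185, -0.176, -0.275, 0.0, 0.0, 0.108], [-0.215, -0.206, -0.32, 0.0, 0.0, 0.126], [-0.246, -0.235, -0.366, 0.0, 0.0, 0.144], [-0.277, -0.264, -0.412, 0.0, 0.0, 0.162], [-0.308, -0.294, -0.458, 0.0, 0.0, 0.18]]
```

>>> step_arm(
  moves=[
    [-0.03,-0.03,-0.046,0,0,0.018],
    [-0.06,-0.06,-0.09,0,0,0.036],
    [-0.09,-0.09,-0.14,0,0,0.054],
    [-0.12,-0.12,-0.18,0,0,0.072],
    [-0.15,-0.15,-0.23,0,0,0.09],
    [-0.18,-0.18,-0.275,0,0,0.108],
    [-0.215,-0.206,-0.32,0,0,0.126],
    [-0.246,-0.235,-0.366,0,0,0.144],
    [-0.277,-0.264,-0.412,0,0,0.162],
    [-0.308,-0.294,-0.458,0,0,0.18],
  ],
  fingers=0.5,
  newtons=30,
)

```text
clock: 1.38
tool_pos: [0.3539, 0.42, 0.4314]
orientation: [3.141, -0.0, 2.443]
wrist_force: [0.4, 0.6, 0.4]
gripper_width: 0.0428
```

```bash
python3 - <<'E'
from h import *
show()
rows([(pol(.49,36,.44),down(126),5),(pol(.43,20,.44),down(110),5)])
E
```

```text
clock 1.3833
tool_pos [0.3539 0.42   0.4314]
orientation [ 3.1412e+00 -1.0000e-04  2.4426e+00]
wrist_force [0.3515 0.5623 0.3866]
gripper_width 0.0428
joint_positions [-1.0088  0.1445  0.0725  1.4667 -0.0105  1.5304 -0.0648]
[[-0.047, -0.029, -0.003, 0.0, 0.0, 0.031], [-0.094, -0.059, -0.007, 0.0, 0.0, 0.062], [-0.141, -0.088, -0.01, 0.0, 0.0, 0.093], [-0.188, -0.118, -0.014, 0.0, 0.0, 0.124], [-0.235, -0.147, -0.017, 0.0, 0.0, 0.155], [-0.273, -0.189, -0.017, 0.0, 0.0, 0.191], [-0.312, -0.23, -0.017, 0.0, 0.0, 0.226], [-0.351, -0.271, -0.017, 0.0, 0.0, 0.262], [-0.389, -0.312, -0.017, 0.0, 0.0, 0.297], [-0.428, -0.353, -0.017, 0.0, 0.0, 0.333]]
```

>>> step_arm(
  moves=[
    [-0.047,-0.029,-0.003,0,0,0.031],
    [-0.094,-0.059,-0.007,0,0,0.062],
    [-0.141,-0.088,-0.01,0,0,0.093],
    [-0.188,-0.118,-0.014,0,0,0.124],
    [-0.235,-0.147,-0.017,0,0,0.155],
    [-0.273,-0.189,-0.017,0,0,0.191],
    [-0.312,-0.23,-0.017,0,0,0.226],
    [-0.351,-0.271,-0.017,0,0,0.262],
    [-0.389,-0.312,-0.017,0,0,0.297],
    [-0.428,-0.353,-0.017,0,0,0.333],
  ],
)

```text
clock: 2.22
tool_pos: [0.404, 0.1449, 0.4398]
orientation: [3.141, -0.001, 1.915]
wrist_force: [0.1, -0.2, 0.5]
gripper_width: 0.0428
```

```bash
python3 - <<'E'
from h import *
show()
rows([(pol(.415,5,.44),down(90),4),(pol(.415,-14,.44),down(76),4),(pol(.44,-22,.42),down(68),2)])
E
```

```text
clock 2.2167
tool_pos [0.404  0.1449 0.4398]
orientation [ 3.1412e+00 -6.0000e-04  1.9152e+00]
wrist_force [ 0.1245 -0.2208  0.4536]
gripper_width 0.0428
joint_positions [-0.762  -0.0917  0.2904  1.687   0.0257  1.5421 -0.1291]
[[-0.053, -0.014, 0.0, 0.0, 0.0, 0.055], [-0.105, -0.028, 0.0, 0.0, 0.0, 0.11], [-0.158, -0.042, 0.0, 0.0, 0.0, 0.164], [-0.211, -0.056, -0.001, 0.0, 0.0, 0.219], [-0.273, -0.084, -0.001, 0.0, 0.0, 0.258], [-0.336, -0.112, -0.001, 0.0, 0.0, 0.297], [-0.398, -0.14, -0.001, 0.0, 0.0, 0.336], [-0.461, -0.168, -0.001, 0.0, 0.0, 0.375], [-0.523, -0.185, 0.019, 0.0, 0.0, 0.419], [-0.586, -0.202, 0.039, 0.0, 0.0, 0.464]]
```

>>> step_arm(
  moves=[
    [-0.053,-0.014,0,0,0,0.055],
    [-0.105,-0.028,0,0,0,0.11],
    [-0.158,-0.042,0,0,0,0.164],
    [-0.211,-0.056,0,0,0,0.219],
    [-0.273,-0.084,0,0,0,0.258],
    [-0.336,-0.112,0,0,0,0.297],
    [-0.398,-0.14,0,0,0,0.336],
    [-0.461,-0.168,0,0,0,0.375],
    [-0.523,-0.185,0.019,0,0,0.419],
    [-0.586,-0.202,0.039,0,0,0.464],
  ],
)

```text
clock: 3.05
tool_pos: [0.407, -0.1677, 0.4204]
orientation: [3.14, -0.003, 1.181]
wrist_force: [0.5, -0.6, -0.2]
gripper_width: 0.0427
```

```bash
python3 - <<'E'
from h import *
show()
rows([([.563,-.371,.24],down(45),10)])
E
```

```text
clock 3.05
tool_pos [ 0.407  -0.1677  0.4204]
orientation [ 3.1397e+00 -2.6000e-03  1.1810e+00]
wrist_force [ 0.5153 -0.5644 -0.2396]
gripper_width 0.0427
joint_positions [-0.4426 -0.1122  0.6723  1.7247  0.0677  1.5027 -0.1677]
[[-0.026, 0.044, 0.036, 0.0, 0.0, 0.025], [-0.052, 0.088, 0.072, 0.0, 0.0, 0.05], [-0.078, 0.133, 0.108, 0.0, -0.001, 0.076], [-0.103, 0.177, 0.144, 0.0, -0.001, 0.101], [-0.129, 0.221, 0.181, 0.0, -0.001, 0.126], [-0.155, 0.265, 0.217, 0.001, -0.001, 0.151], [-0.181, 0.31, 0.253, 0.001, -0.001, 0.176], [-0.207, 0.354, 0.289, 0.001, -0.002, 0.201], [-0.233, 0.398, 0.325, 0.001, -0.002, 0.227], [-0.258, 0.442, 0.361, 0.001, -0.002, 0.252]]
```

>>> step_arm(
  moves=[
    [-0.026,0.044,0.036,0,0,0.048],
    [-0.052,0.088,0.072,0,0,0.095],
    [-0.078,0.133,0.108,0,0,0.142],
    [-0.103,0.177,0.144,0,0,0.19],
    [-0.129,0.221,0.181,0,0,0.238],
    [-0.155,0.265,0.217,0,0,0.285],
    [-0.181,0.31,0.253,0,0,0.332],
    [-0.207,0.354,0.289,0,0,0.38],
    [-0.233,0.398,0.325,0,0,0.428],
    [-0.258,0.442,0.361,0,0,0.475],
  ],
  fingers=0.22,
)

```text
clock: 3.88
tool_pos: [0.5627, -0.3725, 0.2388]
orientation: [-3.141, -0.003, 0.429]
wrist_force: [-0.1, -0.0, 0.9]
gripper_width: 0.0668
```

```bash
python3 - <<'E'
from h import *
show()
d=get_image("wrist");cv2.imwrite("pics/w1.png",d["pixels"]);S=get_image("scene");cv2.imwrite("pics/s1.png",S["pixels"])
print(proj(d,[.566,-.371,.034]),d["position"])
E
```

```text
clock 3.8833
tool_pos [ 0.5627 -0.3725  0.2388]
orientation [-3.1408e+00 -2.7000e-03  4.2950e-01]
wrist_force [-0.0582 -0.0022  0.8843]
gripper_width 0.0668
joint_positions [-0.0341  0.5533  0.867   1.525  -0.4364  1.2654 -0.2497]
[255.19945479 160.31728297] [ 0.62275253 -0.34486266  0.4127797 ]
```

View pics/w1.png

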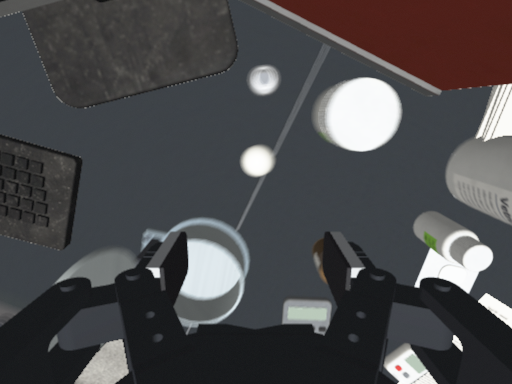

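View pics/s1.png

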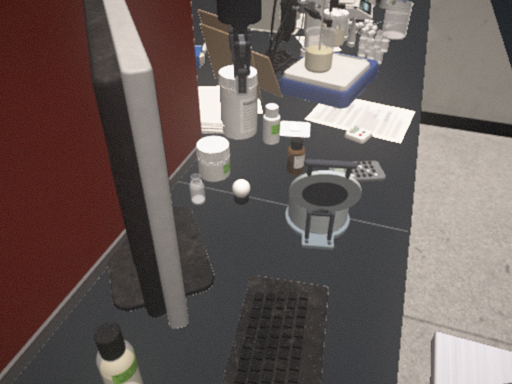

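```bash
python3 - <<'E'
from h import *
d=get_image("wrist");S=get_image("scene");D=get_image("side")
g=d["pixels"][135:190,230:285].min(axis=2);m=(g>110).astype('uint8')
k,l,st,ce=cv2.connectedComponentsWithStats(m);i=1+st[1:,4].argmax();cs=cv2.findContours((l==i).astype('uint8'),0,1)[0][0]
(u,v),r=cv2.minEnclosingCircle(cs);u+=230;v+=135;print(u,v,r,onz(d,u,v,.034))
print(tri(ray(d,u,v),ray(S,240.8,187.2)),tri(ray(d,u,v),ray(D,282.6,218.3)))
cv2.imwrite("pics/w1c.png",cv2.resize(d["pixels"][200:340,130:270],None,fx=5,fy=5,interpolation=cv2.INTER_CUBIC))
E
```

```text
268.0 162.0 29.966747283935547 [ 0.56910394 -0.38622462  0.034     ]
(array([ 0.56970166, -0.38613818,  0.02570971]), np.float64(0.004040330202303216)) (array([ 0.56527489, -0.38305302,  0.04145327]), np.float64(0.01083624929730503))
```

View pics/w1c.png

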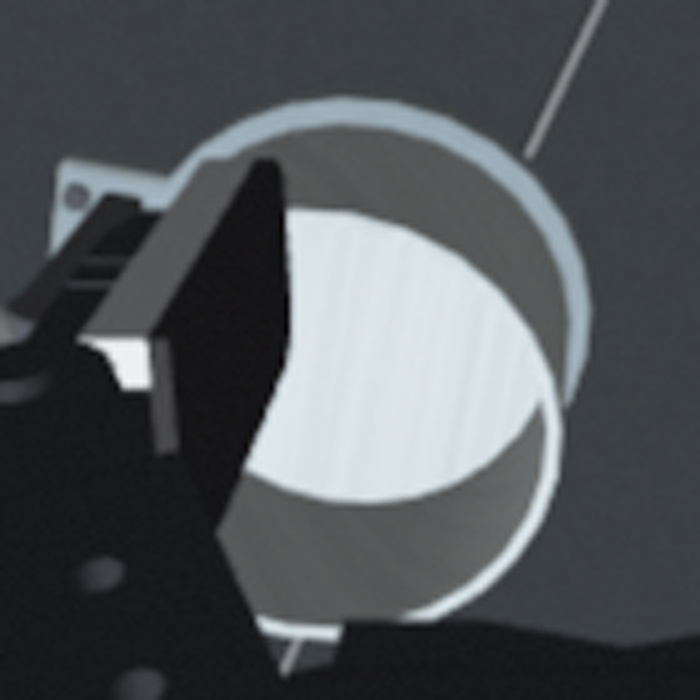

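```bash
python3 - <<'E'
from h import *
d=get_image("wrist");S=get_image("scene");D=get_image("side")
g=d["pixels"][135:190,230:285].min(axis=2);m=cv2.morphologyEx((g>125).astype('uint8'),cv2.MORPH_OPEN,np.ones((9,9)))
k,l,st,ce=cv2.connectedComponentsWithStats(m);i=1+st[1:,4].argmax();cs=cv2.findContours((l==i).astype('uint8'),0,1)[0][0]
(u,v),r=cv2.minEnclosingCircle(cs);u+=230;v+=135;print(u,v,r,onz(d,u,v,.034))
print(tri(ray(d,u,v),ray(S,240.8,187.2)),tri(ray(d,u,v),ray(D,282.6,218.3)))
rows([([.5665,-.3725,.10],down(25),5),([.5665,-.3725,.03],down(25),5)])
E
```

```text
256.18599128723145 161.07971000671387 16.013147354125977 [ 0.5649013 -0.3713658  0.034    ]
(array([ 0.56563074, -0.37099315,  0.03701885]), np.float64(0.0006203505221100627)) (array([ 0.56491654, -0.37111525,  0.03574469]), np.float64(0.000546621006139272))
[[0.001, 0.001, 0.057, 0.0, -0.001, 0.0], [0.001, 0.003, 0.113, 0.0, -0.001, 0.0], [0.002, 0.004, 0.17, 0.0, -0.002, 0.0], [0.003, 0.005, 0.227, 0.0, -0.003, 0.0], [0.004, 0.007, 0.284, 0.001, -0.003, -0.001], [0.003, 0.007, 0.312, 0.001, -0.003, -0.001], [0.003, 0.006, 0.34, 0.001, -0.003, -0.001], [0.003, 0.006, 0.368, 0.001, -0.003, -0.001], [0.003, 0.006, 0.396, 0.001, -0.003, -0.001], [0.003, 0.006, 0.424, 0.001, -0.003, -0.001]]
```

>>> step_arm(
  moves=[
    [0.003,0,0.05,0,0,0],
    [0.006,0,0.11,0,0,0],
    [0.006,0,0.17,0,0,0],
    [0.006,0,0.22,0,-0.002,0],
    [0.006,0,0.27,0,-0.002,0],
    [0.006,0,0.31,0,-0.002,0],
    [0.006,0,0.34,0,-0.002,0],
    [0.006,0,0.37,0,-0.002,0],
    [0.006,0,0.395,0,-0.002,0],
    [0.006,0,0.418,0,-0.002,0],
  ],
  fingers=0.25,
)

```text
clock: 5.12
tool_pos: [0.5671, -0.3689, 0.0325]
orientation: [3.14, -0.003, 0.436]
wrist_force: [0.3, -0.3, -0.1]
gripper_width: 0.064
```

```bash
python3 - <<'E'
from h import *
show()
d=get_image("wrist");cv2.imwrite("pics/w2.png",d["pixels"])
d=get_image("side");cv2.imwrite("pics/d2.png",cv2.resize(d["pixels"][140:280,210:370],None,fx=5,fy=4.2))
E
```

```text
clock 5.1167
tool_pos [ 0.5671 -0.3689  0.0325]
orientation [ 3.14   -0.0033  0.4357]
wrist_force [ 0.2765 -0.324  -0.1069]
gripper_width 0.064
joint_positions [ 0.0421  0.7494  0.7245  1.7048 -0.6057  0.9211 -0.1228]
```

View pics/w2.png

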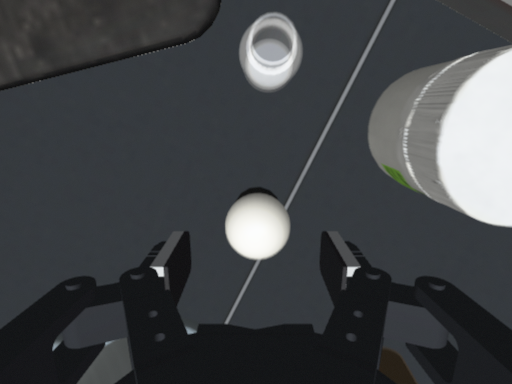

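View pics/d2.png

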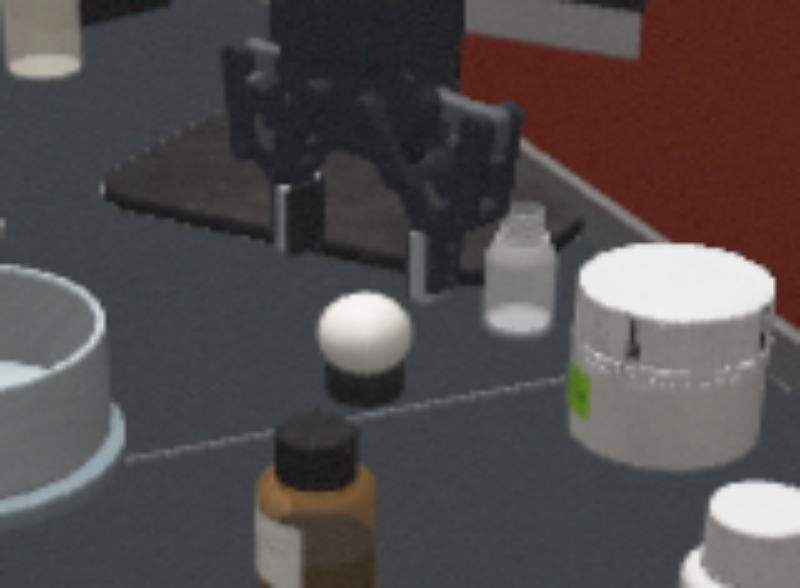

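```bash
python3 - <<'E'
from h import *
D=get_image("side");W=get_image("wrist");s=read_state();R=Ro.from_euler('xyz',s["orientation"]).as_matrix()
print(s["tool_pos"],proj(D,s["tool_pos"]),proj(W,s["tool_pos"]))
for sg in(1,-1):
  for b in (0,.01,.019): P=s["tool_pos"]+R@[0,sg*.032,-b];print(sg,b,proj(D,P),proj(W,P))
print(proj(D,[.5655,-.371,.034]),proj(W,[.5655,-.371,.034]))
E
```

```text
[ 0.56686736 -0.36926159  0.03316976] [283.2246174  218.79651189] [256.3574604 221.1015278]
1 0 [294.96070566 224.1602272 ] [308.80144493 221.12838782]
1 0.01 [295.05937321 219.92704339] [311.75524324 227.37293389]
1 0.019 [295.14903683 216.08016029] [314.707084   233.61334156]
-1 0 [271.99206684 213.66292717] [203.93087657 221.0746767 ]
-1 0.01 [271.97460184 209.56112149] [201.09621775 227.3140724 ]
-1 0.019 [271.95873723 205.83518083] [198.26354126 233.54910477]
[282.95768306 218.96447991] [258.0002594  224.62981611]
```

```bash
python3 - <<'E'
from h import *
D=get_image("side");S=get_image("scene");W=get_image("wrist");s=read_state();R=Ro.from_euler('xyz',s["orientation"]).as_matrix()
show(s)
ims=[]
for n,d,(y,x) in(("d",D,(150,235)),("s",S,(130,195)),("w",W,(180,160))):
    im=d["pixels"].copy()
    h=(80,95) if n!="w" else (120,190)
    sc=8 if n!="w" else 4
    c=cv2.resize(im[y:y+h[0],x:x+h[1]],None,fx=sc,fy=sc,interpolation=cv2.INTER_CUBIC)
    for b,col in((0,(0,0,255)),(.019,(0,255,0)),(.04,(255,0,0))):
        for sg in(1,-1):
            q=(proj(d,s["tool_pos"]+R@[0,sg*.032,-b])-[x-.5,y-.5])*sc;cv2.circle(c,tuple(int(t) for t in q),4,col,-1)
    cv2.imwrite(f"pics/chk_{n}.png",c)
E
```

```text
clock 5.4667
tool_pos [ 0.5672 -0.3695  0.0338]
orientation [ 3.1392 -0.0034  0.4353]
wrist_force [ 0.2493 -0.1626  0.3641]
gripper_width 0.0638
joint_positions [ 0.0418  0.7483  0.726   1.7037 -0.6047  0.9226 -0.1235]
```

View pics/chk_d.png

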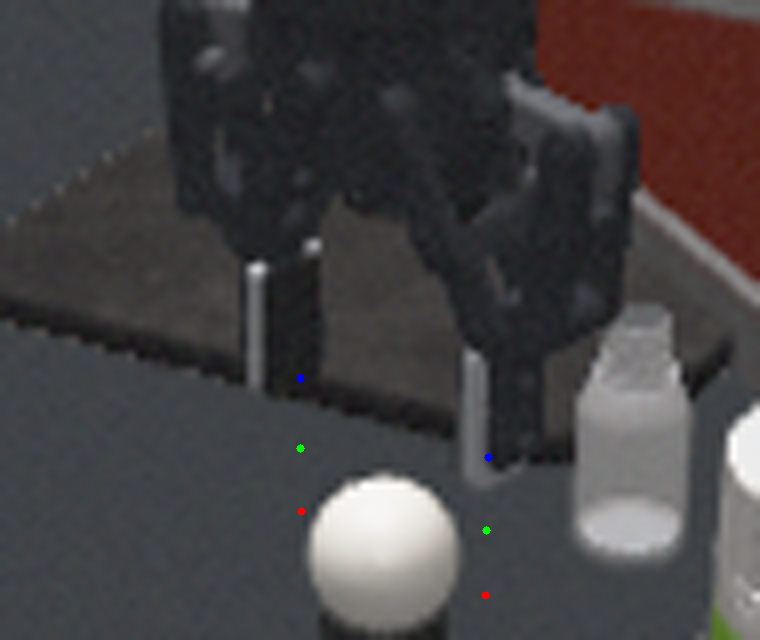

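View pics/chk_s.png

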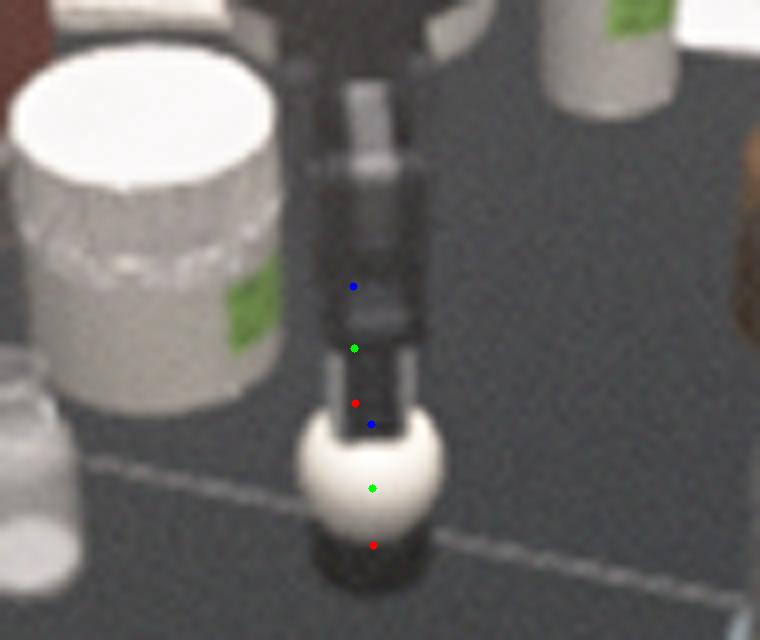

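View pics/chk_w.png

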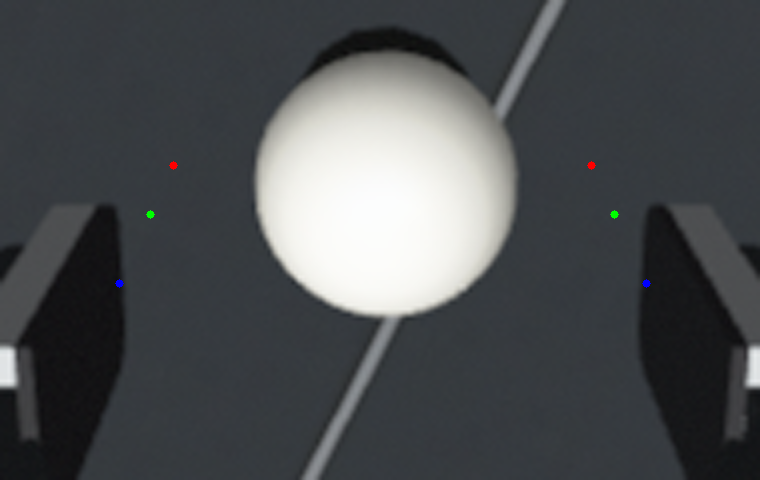

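```bash
python3 - <<'E'
from h import *
D=get_image("side");S=get_image("scene");W=get_image("wrist");s=read_state();R=Ro.from_euler('xyz',s["orientation"]).as_matrix()
show(s)
P=s["tool_pos"]
a=tri(ray(S,374/8+195-.5,440/8+130-.5),ray(D,285/8+235-.5,392/8+150-.5));print(a,R.T@(a[0]-P))
# wrist tip corners of left finger: (118,205) , combine with scene corner
for (x,y) in((118,205),(95,205),(52,205)):
  w=ray(W,x/4+160-.4,y/4+180-.4)
  for sx in(335,412):
    b=tri(ray(S,sx/8+195-.5,440/8+130-.5),w);print(sx,b,R.T@(b[0]-P))
E
```

```text
clock 5.6167
tool_pos [ 0.567  -0.3692  0.0335]
orientation [ 3.1399e+00 -3.1000e-03  4.3540e-01]
wrist_force [-0.1012  0.2688  0.0405]
gripper_width 0.0641
joint_positions [ 0.0418  0.7485  0.7256  1.7042 -0.6048  0.9226 -0.1235]
(array([ 0.55111415, -0.33832102,  0.06993214]), np.float64(0.0025835691342929678)) [-0.00124349 -0.03460133 -0.03654219]
335 (array([ 0.56169317, -0.33594087,  0.07023463]), np.float64(0.0009075712585087629)) [ 0.00935329 -0.03229695 -0.03680761]
412 (array([ 0.55077144, -0.34063095,  0.06470966]), np.float64(0.017085353533948907)) [-0.00254478 -0.03266056 -0.03132036]
335 (array([ 0.56104448, -0.33363994,  0.07185956]), np.float64(0.00034520195946226957)) [ 0.00974067 -0.03465397 -0.03843545]
412 (array([ 0.55013013, -0.33815685,  0.06650122]), np.float64(0.01762160873454198)) [-0.00207715 -0.0351712  -0.03311485]
335 (array([ 0.55987197, -0.32947247,  0.07480858]), np.float64(0.0006730253255771548)) [ 0.0104445  -0.03892201 -0.04138973]
412 (array([ 0.54897293, -0.33368436,  0.06974502]), np.float64(0.018591326475999398)) [-0.00122988 -0.03970882 -0.03636392]
```

>>> step_arm(
  moves=[
    [0,0,0,0,0,0],
    [0,0,0,0,0,0],
    [0,0,0,0,0,0],
    [0,0,0,0,0,0],
    [0,0,0,0,0,0],
    [0,0,0,0,0,0],
    [0,0,0,0,0,0],
    [0,0,0,0,0,0],
    [0,0,0,0,0,0],
    [0,0,0,0,0,0],
  ],
  fingers=0.6,
  newtons=20,
)

```text
clock: 6.45
tool_pos: [0.567, -0.3692, 0.0334]
orientation: [3.14, -0.003, 0.435]
wrist_force: [-0.5, -0.7, 0.0]
gripper_width: 0.0342
```

```bash
python3 - <<'E'
from h import *
D=get_image("side");S=get_image("scene");s=read_state();R=Ro.from_euler('xyz',s["orientation"]).as_matrix()
show(s)
o=[]
for n,d,(y,x) in(("d",D,(150,235)),("s",S,(130,195))):
    c=cv2.resize(d["pixels"][y:y+80,x:x+90],None,fx=4.4,fy=4.4,interpolation=cv2.INTER_CUBIC)
    q=(proj(d,s["tool_pos"])-[x-.5,y-.5])*4.4;cv2.circle(c,tuple(int(t) for t in q),4,(0,0,255),-1);o.append(c)
cv2.imwrite("pics/chk2.png",np.hstack(o))
E
```

```text
clock 6.55
tool_pos [ 0.567  -0.3691  0.0335]
orientation [ 3.1399e+00 -3.1000e-03  4.3540e-01]
wrist_force [-0.9084 -0.4779 -0.5348]
gripper_width 0.0342
joint_positions [ 0.0419  0.7485  0.7255  1.7042 -0.6047  0.9226 -0.1236]
```

View pics/chk2.png

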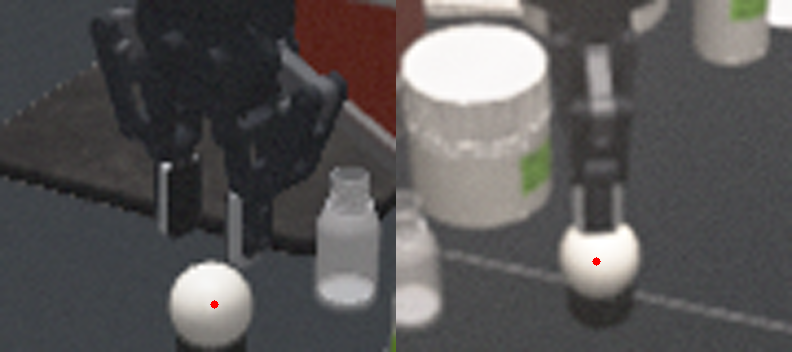

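>>> step_arm(
  moves=[
    [0,0,0,0,0,0],
    [0,0,0,0,0,0],
    [-0.004,0.002,0.01,0,0,0],
    [-0.004,0.002,0.025,0,0,0],
    [-0.004,0.002,0.04,0,0,0],
    [-0.004,0.002,0.05,0,0,0],
    [-0.004,0.002,0.06,0,0,0],
    [-0.004,0.002,0.06,0,0,0],
    [-0.004,0.002,0.06,0,0,0],
    [-0.004,0.002,0.06,0,0,0],
  ],
  fingers=0.25,
)

```text
clock: 7.38
tool_pos: [0.5658, -0.3711, 0.0035]
orientation: [3.14, -0.003, 0.435]
wrist_force: [-0.2, 0.1, 0.7]
gripper_width: 0.0642
```

```bash
python3 - <<'E'
import workcell;print([k for k in dir(workcell) if not k.startswith('_')], getattr(workcell,'pinch_z',None))
from h import *
D=get_image("side");S=get_image("scene");s=read_state()
show(s)
o=[]
for n,d,(y,x) in(("d",D,(150,235)),("s",S,(130,195))):
    c=cv2.resize(d["pixels"][y:y+80,x:x+90],None,fx=4.4,fy=4.4,interpolation=cv2.INTER_CUBIC)
    q=(proj(d,s["tool_pos"])-[x-.5,y-.5])*4.4;cv2.circle(c,tuple(int(t) for t in q),4,(0,0,255),-1);o.append(c)
cv2.imwrite("pics/chk3.png",np.hstack(o))
E
```

```text
['PlanningError', 'finish_job', 'get_image', 'pinch_z', 'read_state'] 0.0187
clock 7.4833
tool_pos [ 0.5659 -0.3712  0.0038]
orientation [ 3.1392 -0.0034  0.4354]
wrist_force [ 0.7435  0.3704 -1.316 ]
gripper_width 0.0643
joint_positions [ 0.0619  0.7827  0.6983  1.7168 -0.6333  0.8768 -0.0996]
```

View pics/chk3.png

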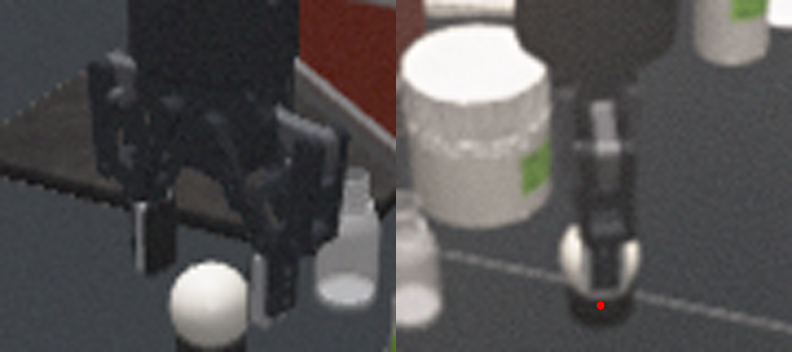

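>>> step_arm(
  moves=[
    [0,0,0.006,0,0,0],
    [0,0,0.012,0,0,0],
    [0,0,0.018,0,0,0],
    [0,0,0.024,0,0,0],
    [0,0,0.028,0,0,0],
    [0,0,0.028,0,0,0],
    [0,0,0.028,0,0,0],
    [0,0,0.028,0,0,0],
    [0,0,0.028,0,0,0],
    [0,0,0.028,0,0,0],
  ],
  fingers=0.35,
)

```text
clock: 8.32
tool_pos: [0.5661, -0.3713, -0.01]
orientation: [3.139, -0.004, 0.435]
wrist_force: [-1.0, 0.1, 0.0]
gripper_width: 0.0557
```

```bash
cat >> h.py <<'E'
def chk(name,boxes,sc=4.4,size=(80,90)):
    s=read_state();show(s);o=[]
    for n,(y,x) in boxes:
        d=get_image(n);c=cv2.resize(d["pixels"][y:y+size[0],x:x+size[1]],None,fx=sc,fy=sc,interpolation=cv2.INTER_CUBIC)
        q=(proj(d,s["tool_pos"])-[x-.5,y-.5])*sc;cv2.circle(c,tuple(int(t) for t in q),3,(0,0,255),-1);o.append(c)
    cv2.imwrite(name,np.hstack(o))
E
python3 - <<'E'
from h import *
chk("pics/chk4.png",(("side",(150,235)),("scene",(130,195))))
E
```

```text
clock 8.3167
tool_pos [ 0.5661 -0.3713 -0.01  ]
orientation [ 3.1389 -0.0036  0.4354]
wrist_force [-0.9796  0.1099  0.016 ]
gripper_width 0.0557
joint_positions [ 0.0701  0.7991  0.6851  1.7212 -0.6467  0.8559 -0.09  ]
```

View pics/chk4.png

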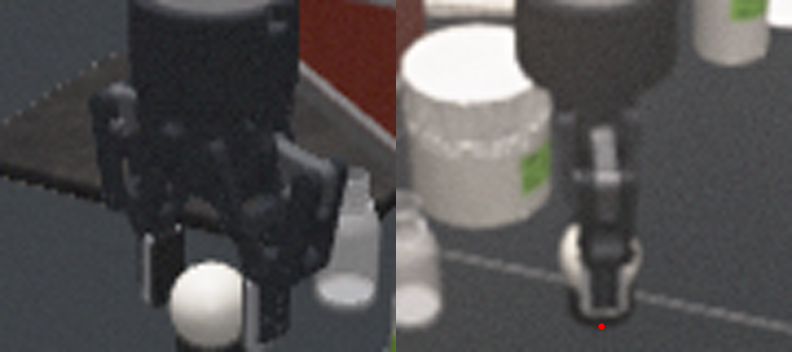

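>>> step_arm(
  moves=[
    [0,0,0,0,0,0],
    [0,0,0,0,0,0],
    [0,0,0,0,0,0],
    [0,0,0,0,0,0],
    [0,0,0,0,0,0],
    [0,0,0,0,0,0],
    [0,0,0,0,0,0],
    [0,0,-0.006,0,0,0],
    [0,0,-0.012,0,0,0],
    [0,0,-0.02,0,0,0],
  ],
  fingers=1,
  newtons=30,
)

```text
clock: 9.25
tool_pos: [0.5655, -0.3707, -0.0006]
orientation: [3.14, -0.003, 0.435]
wrist_force: [-0.0, 0.0, -3.2]
gripper_width: 0.0384
```

```bash
python3 - <<'E'
from h import *
chk("pics/chk5.png",(("side",(150,235)),("scene",(130,195))))
s=read_state();z=s["tool_pos"]
c=[.392,-.364]
rows([([z[0],z[1],.13],down(25),4),([.45,-.368,.13],down(18),3),([c[0],c[1],.13],down(13.5),3)])
E
```

```text
clock 9.25
tool_pos [ 0.5655 -0.3707 -0.0006]
orientation [ 3.1402e+00 -2.7000e-03  4.3540e-01]
wrist_force [-0.0033  0.0411 -3.2409]
gripper_width 0.0384
joint_positions [ 0.0641  0.7877  0.6942  1.7188 -0.6367  0.871  -0.0971]
[[0.0, 0.0, -0.065, 0.001, -0.001, 0.0], [0.001, 0.0, -0.13, 0.001, -0.001, 0.0], [0.001, 0.001, -0.194, 0.002, -0.002, 0.0], [0.001, 0.001, -0.259, 0.002, -0.002, -0.001], [-0.068, -0.034, -0.26, 0.002, -0.003, 0.025], [-0.138, -0.069, -0.26, 0.002, -0.003, 0.051], [-0.207, -0.103, -0.26, 0.002, -0.003, 0.077], [-0.241, -0.122, -0.261, 0.002, -0.003, 0.094], [-0.275, -0.141, -0.261, 0.002, -0.003, 0.111], [-0.309, -0.16, -0.261, 0.002, -0.003, 0.127]]
```

View pics/chk5.png

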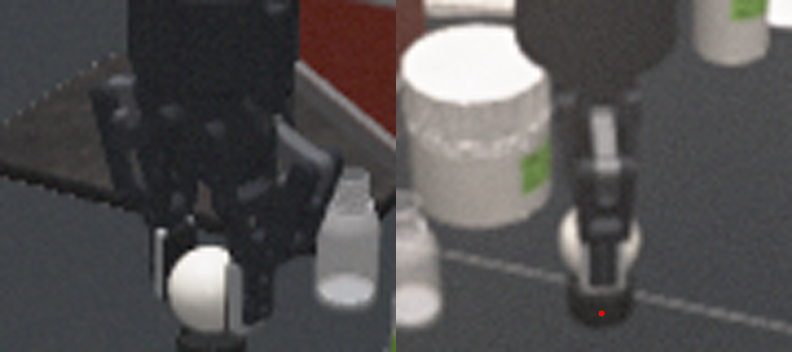

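>>> step_arm(
  moves=[
    [0,0,-0.05,0,0,0],
    [0,0,-0.11,0,0,0],
    [0,0,-0.17,0,0,0],
    [-0.03,-0.015,-0.23,0,0,0.01],
    [-0.08,-0.04,-0.26,0,-0.002,0.025],
    [-0.14,-0.07,-0.26,0,-0.002,0.05],
    [-0.2,-0.1,-0.26,0,-0.002,0.075],
    [-0.25,-0.127,-0.26,0,-0.002,0.1],
    [-0.29,-0.15,-0.26,0,-0.002,0.12],
    [-0.308,-0.16,-0.26,0,-0.002,0.127],
  ],
)

```text
clock: 10.18
tool_pos: [0.3882, -0.3634, 0.1294]
orientation: [3.141, -0.001, 0.231]
wrist_force: [0.1, 0.3, -2.2]
gripper_width: 0.0383
```

```bash
python3 - <<'E'
from h import *
chk("pics/chk6.png",(("side",(150,145)),("scene",(120,270))),3.5,(110,110))
E
```

```text
clock 10.1833
tool_pos [ 0.3882 -0.3634  0.1294]
orientation [ 3.141e+00 -7.000e-04  2.308e-01]
wrist_force [ 0.1244  0.2514 -2.2424]
gripper_width 0.0383
joint_positions [-0.0482  0.4425  0.946   1.9892 -0.4481  0.9315 -0.212 ]
```

View pics/chk6.png

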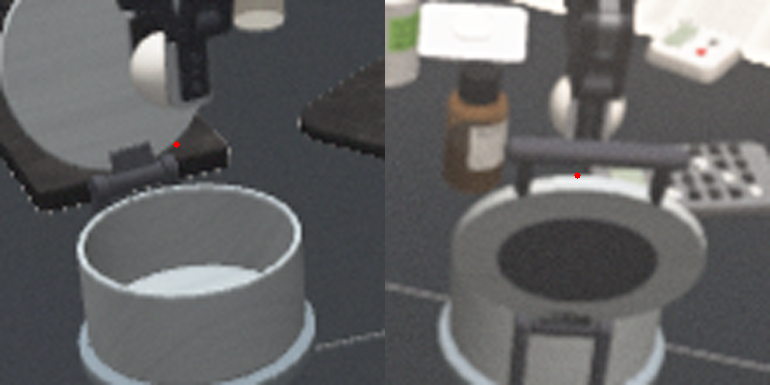

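>>> step_arm(
  moves=[
    [0.007,0,0.02,0,0,0],
    [0.007,0,0.05,0,0,0],
    [0.007,0,0.085,0,0,0],
    [0.007,0,0.12,0,0,0],
    [0.007,0,0.15,0,0,0],
    [0.007,0,0.18,0,0,0],
    [0.007,0,0.205,0,0,0],
    [0.007,0,0.225,0,0,0],
    [0.007,0,0.24,0,0,0],
    [0.007,0,0.25,0,0,0],
  ],
)

```text
clock: 11.12
tool_pos: [0.3949, -0.363, 0.0036]
orientation: [3.14, -0.001, 0.234]
wrist_force: [-0.7, -0.1, -1.9]
gripper_width: 0.0383
```

```bash
python3 - <<'E'
from h import *
chk("pics/chk7.png",(("side",(150,145)),("scene",(120,270))),3.5,(110,110))
E
```

```text
clock 11.1167
tool_pos [ 0.3949 -0.363   0.0036]
orientation [ 3.1399e+00 -1.4000e-03  2.3440e-01]
wrist_force [-0.6847 -0.1397 -1.8751]
gripper_width 0.0383
joint_positions [ 0.1057  0.6228  0.7517  2.0617 -0.66    0.7077 -0.0494]
```

View pics/chk7.png

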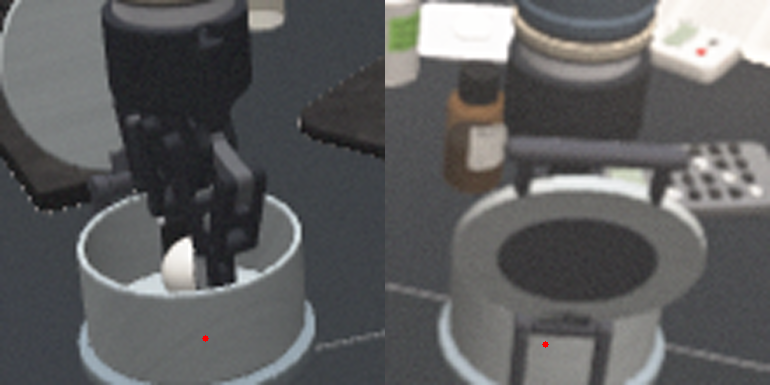

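>>> step_arm(
  moves=[
    [0,0,0.002,0,0,0],
    [0,0,0.004,0,0,0],
    [0,0,0.006,0,0,0],
    [0,0,0.008,0,0,0],
    [0,0,0.01,0,0,0],
    [0,0,0.012,0,0,0],
    [0,0,0.014,0,0,0],
    [0,0,0.016,0,0,0],
    [0,0,0.017,0,0,0],
    [0,0,0.018,0,0,0],
  ],
)

```text
clock: 12.05
tool_pos: [0.3945, -0.3629, -0.005]
orientation: [3.14, -0.001, 0.234]
wrist_force: [-0.0, 0.2, -2.4]
gripper_width: 0.0384
```

```bash
python3 - <<'E'
from h import *
chk("pics/chk8.png",(("side",(150,145)),("scene",(120,270))),3.5,(110,110))
E
```

```text
clock 12.05
tool_pos [ 0.3945 -0.3629 -0.005 ]
orientation [ 3.1402e+00 -1.3000e-03  2.3380e-01]
wrist_force [-0.0401  0.1795 -2.4093]
gripper_width 0.0384
joint_positions [ 0.117   0.635   0.7371  2.0653 -0.6748  0.6926 -0.0377]
```

View pics/chk8.png

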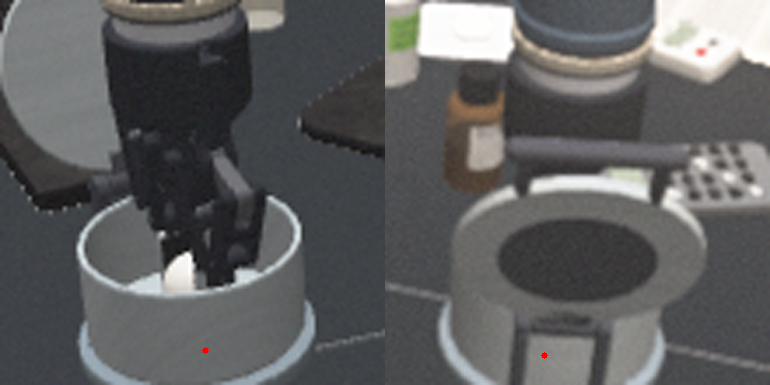

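No contact yet (ball weight still reads −2.4 N). A little further down, slowly.

>>> step_arm(
  moves=[
    [0,0,0.001,0,0,0],
    [0,0,0.001,0,0,0],
    [0,0,0.002,0,0,0],
    [0,0,0.002,0,0,0],
    [0,0,0.003,0,0,0],
    [0,0,0.003,0,0,0],
    [0,0,0.004,0,0,0],
    [0,0,0.004,0,0,0],
    [0,0,0.004,0,0,0],
    [0,0,0.004,0,0,0],
  ],
)

```text
clock: 12.98
tool_pos: [0.3947, -0.3629, -0.006]
orientation: [3.141, -0.003, 0.234]
wrist_force: [-1.2, 2.2, 9.7]
gripper_width: 0.0381
```

>>> step_arm(
  moves=[
    [0,0,-0.001,0,0,0],
    [0,0,-0.001,0,0,0],
    [0,0,-0.001,0,0,0],
    [0,0,-0.001,0,0,0],
    [0,0,-0.001,0,0,0],
    [0,0,-0.001,0,0,0],
    [0,0,-0.001,0,0,0],
    [0,0,-0.001,0,0,0],
    [0,0,-0.01,0,0,0],
    [0,0,-0.02,0,0,0],
  ],
  fingers=0.38,
)

```text
clock: 13.82
tool_pos: [0.3944, -0.3628, 0.0041]
orientation: [3.141, -0.002, 0.234]
wrist_force: [0.3, -0.2, 0.3]
gripper_width: 0.0532
```

```bash
python3 - <<'E'
from h import *
chk("pics/chk9.png",(("side",(150,145)),("wrist",(150,200))),3.5,(110,110))
E
```

```text
clock 13.8167
tool_pos [ 0.3944 -0.3628  0.0041]
orientation [ 3.1413e+00 -2.1000e-03  2.3350e-01]
wrist_force [ 0.2734 -0.2112  0.3025]
gripper_width 0.0532
joint_positions [ 0.1064  0.6217  0.7522  2.0618 -0.6597  0.7096 -0.0494]
```

View pics/chk9.png

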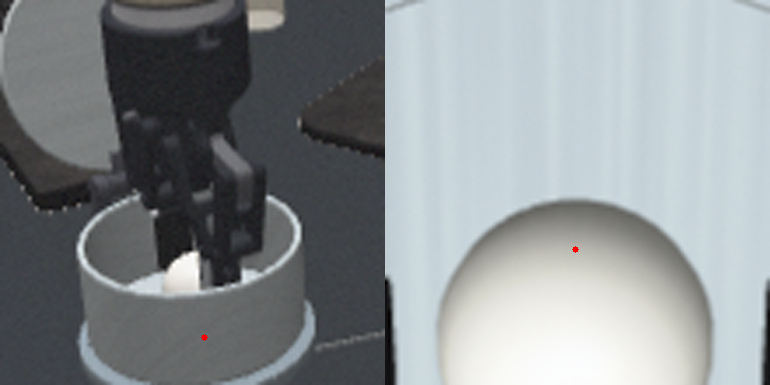

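>>> step_arm(
  moves=[
    [0,0,-0.03,0,0,0],
    [0,0,-0.08,0,0,0],
    [0,0.01,-0.14,0,0,0],
    [0,0.015,-0.2,0,0,0],
    [0,0.02,-0.26,0,0,0],
    [0,0.02,-0.32,0,0,0],
    [0,0.02,-0.38,0,0,0],
    [0,0.02,-0.44,0,0,0],
    [0,0.02,-0.5,0,0,0],
    [0,0.02,-0.53,0,0,0],
  ],
)

```text
clock: 14.75
tool_pos: [0.3969, -0.3743, 0.2736]
orientation: [3.136, -0.007, 0.233]
wrist_force: [0.3, -0.5, 0.3]
gripper_width: 0.0532
```

```bash
python3 - <<'E'
from h import *
show()
for n in("side","scene","wrist"): cv2.imwrite(f"pics/{n}10.png",get_image(n)["pixels"])
E
```

```text
clock 14.75
tool_pos [ 0.3969 -0.3743  0.2736]
orientation [ 3.1358 -0.0074  0.2331]
wrist_force [ 0.3388 -0.5419  0.3428]
gripper_width 0.0532
joint_positions [-0.1666  0.2941  1.0698  1.7938 -0.2798  1.2079 -0.3539]
```

View pics/wrist10.png

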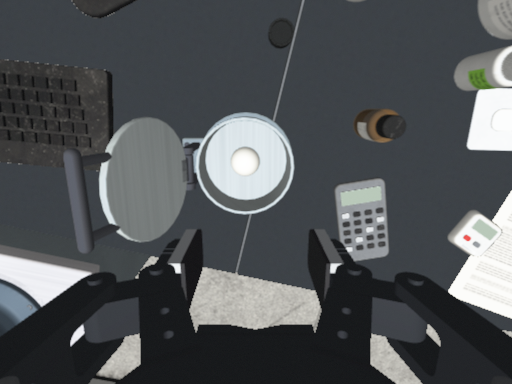

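View pics/side10.png

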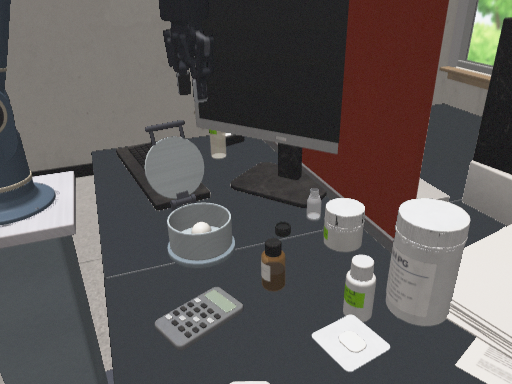

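```bash
python3 - <<'E'
from h import *
from scipy.optimize import least_squares
W=get_image("wrist")
cv2.imwrite("pics/w10c.png",cv2.resize(W["pixels"][100:260,55:305],None,fx=3.2,fy=3.2,interpolation=cv2.INTER_CUBIC))
E
```

```text
(no output)
```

View pics/w10c.png

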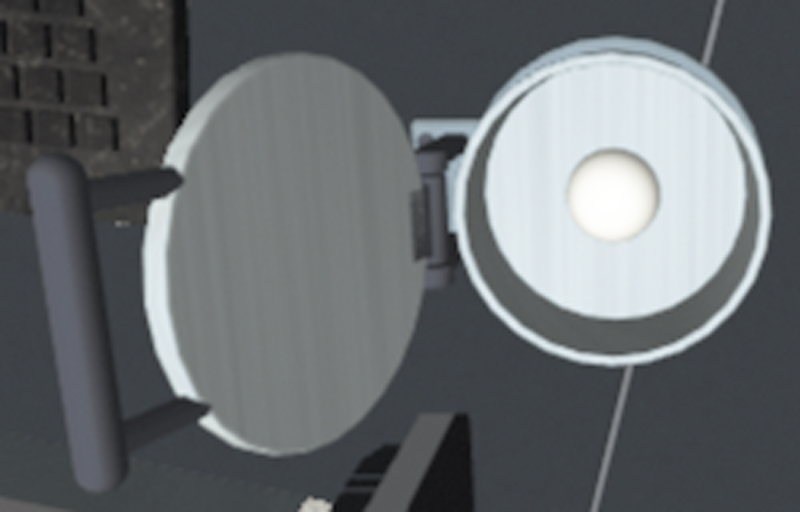

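```bash
python3 - <<'E'
from h import *
W=get_image("wrist");S=get_image("scene");D=get_image("side")
w=lambda x,y:(x/3.2+55-.35,y/3.2+100-.35)
print('pot',onz(W,*w(613.5,208.5),.072))
h=[onz(W,*w(x,y),.078) for x,y in((432,150),(440,288))];print('hinge',h,(h[0]+h[1])/2,np.degrees(np.arctan2(*(h[0]-h[1])[1::-1])))
zb=.078+.155*np.sin(1.92)
b=[onz(W,*w(x,y),zb) for x,y in((52,154),(101,491))];m=(b[0]+b[1])/2;print('bar',b,m,np.degrees(np.arctan2(*(b[0]-b[1])[1::-1])),np.linalg.norm(b[0]-b[1]))
t=lambda x,y:ray(S,x/5.7+280-.4,y/5.7+150-.4)
d=lambda x,y:ray(D,x/6+135-.4,y/6+115-.4)
for i,(p,q,r) in enumerate((((146,70),(52,154),(294,43)),((437,82),(101,491),(66,84)))):
    print(tri(t(*p),ray(W,*w(*q))),tri(d(*r),ray(W,*w(*q))))
ball=onz(W,*w(613,195),.038);print('ball',ball)
E
```

```text
pot [ 0.39328316 -0.36247406  0.072     ]
hinge [array([ 0.40028094, -0.29084741,  0.078     ]), array([ 0.34798456, -0.30341357,  0.078     ])] [ 0.37413275 -0.29713049  0.078     ] 13.511300128949047
bar [array([ 0.40328631, -0.23344444,  0.22364505]), array([ 0.32152691, -0.25183693,  0.22364505])] [ 0.36240661 -0.24264068  0.22364505] 12.678131984634833 0.0838026494558975
(array([ 0.40312991, -0.23455753,  0.22541373]), np.float64(0.0012412173338128961)) (array([ 0.40308208, -0.23335368,  0.22367588]), np.float64(0.00043388192030290723))
(array([ 0.32427321, -0.25345676,  0.22715951]), np.float64(0.0009559818622897415)) (array([ 0.32370203, -0.25332934,  0.22619681]), np.float64(0.0010032416820573552))
ball [ 0.39275457 -0.36149179  0.038     ]
```

```bash
cat >> h.py <<'E'
X=np.array([-.230,.973,0]);X/=np.linalg.norm(X);Z=np.array([0,0,1.]);HG=np.array([.3757,-.2955,.078])
def lidpose(q,s,tilt=None,L=.155):
    """tool pose gripping bar at lid angle q; s=TCP beyond bar along tool z; tilt=tool angle as lid angle"""
    t=q if tilt is None else tilt
    bar=HG+L*(-np.cos(q)*X+np.sin(q)*Z)
    a=-(-np.cos(t)*X+np.sin(t)*Z)
    xt=-np.cross(Z,X); yt=np.cross(a,xt)
    return bar+s*a, Ro.from_matrix(np.c_[xt,yt,a])
E
python3 - <<'E'
from h import *
print(lidpose(1.92,0)[0])
p,R=lidpose(1.92,-.04)
print(p,R.as_euler('xyz'))
q=p.copy();q[2]=.30
rows([((np.array(read_state()["tool_pos"])+q)/2*[1,1,0]+[0,0,.30],R,5),(q,R,5)])
E
```

```text
[ 0.3635001  -0.24388913  0.22364505]
[ 0.36035174 -0.23057019  0.26123087] [2.79238898 0.         0.23212154]
[[0.0, -0.029, -0.013, -0.044, 0.0, 0.0], [-0.001, -0.058, -0.025, -0.089, -0.001, 0.0], [-0.001, -0.088, -0.038, -0.133, -0.001, 0.0], [-0.001, -0.117, -0.05, -0.178, -0.001, 0.001], [-0.002, -0.146, -0.063, -0.222, -0.001, 0.001], [-0.002, -0.175, -0.063, -0.222, -0.001, 0.001], [-0.002, -0.204, -0.063, -0.222, -0.001, 0.001], [-0.003, -0.234, -0.063, -0.222, -0.001, 0.001], [-0.003, -0.263, -0.063, -0.222, -0.001, 0.001], [-0.003, -0.292, -0.063, -0.222, -0.001, 0.001]]
```

>>> step_arm(
  moves=[
    [0,-0.02,-0.02,-0.02,0,0],
    [0,-0.05,-0.04,-0.045,0,0],
    [0,-0.08,-0.055,-0.07,0,0],
    [0,-0.11,-0.063,-0.095,0,0],
    [0,-0.145,-0.063,-0.12,0,0],
    [0,-0.175,-0.063,-0.145,0,0],
    [0,-0.205,-0.063,-0.17,0,0],
    [0,-0.235,-0.063,-0.19,0,0],
    [0,-0.265,-0.063,-0.21,0,0],
    [-0.003,-0.292,-0.063,-0.222,0,0],
  ],
  fingers=0.45,
)

```text
clock: 15.93
tool_pos: [0.3597, -0.2289, 0.2992]
orientation: [2.792, -0.001, 0.235]
wrist_force: [-0.3, 0.8, -0.4]
gripper_width: 0.0468
```

```bash
python3 - <<'E'
from h import *
chk("pics/chk11.png",(("side",(60,125)),("scene",(60,270))),3,(130,130))
W=get_image("wrist");cv2.imwrite("pics/w11.png",W["pixels"])
E
```

```text
clock 15.9333
tool_pos [ 0.3597 -0.2289  0.2992]
orientation [ 2.7916e+00 -6.0000e-04  2.3550e-01]
wrist_force [-0.2875  0.8224 -0.4002]
gripper_width 0.0468
joint_positions [-0.5881 -0.2669  0.6593  2.1266  0.5422  1.174  -1.4737]
```

View pics/chk11.png

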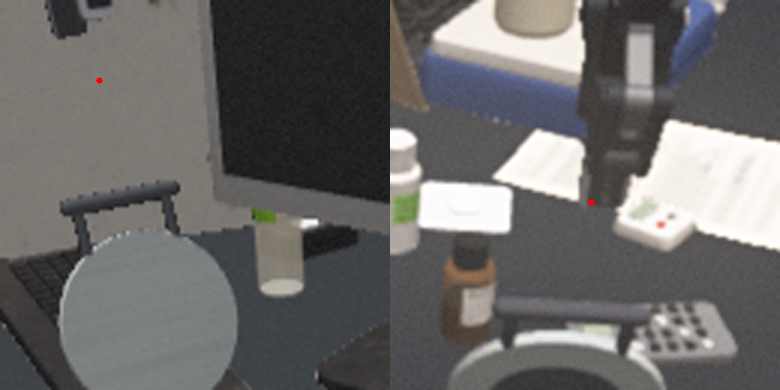

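View pics/w11.png

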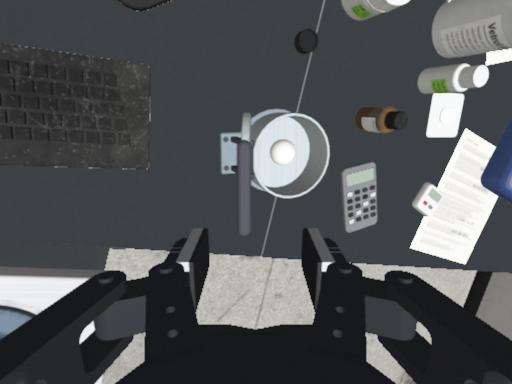

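```bash
python3 - <<'E'
from h import *
p,R=lidpose(1.92,-.02)
rows([(p,R,10)])
E
```

```text
[[0.0, -0.002, 0.011, 0.0, 0.0, 0.0], [0.0, -0.005, 0.022, 0.0, 0.0, 0.0], [0.0, -0.007, 0.034, 0.0, 0.0, 0.001], [0.0, -0.01, 0.045, 0.0, 0.0, 0.001], [0.0, -0.012, 0.056, 0.0, 0.0, 0.001], [0.0, -0.015, 0.067, 0.0, -0.001, 0.001], [0.0, -0.017, 0.078, 0.0, -0.001, 0.002], [0.0, -0.02, 0.09, 0.0, -0.001, 0.002], [0.0, -0.022, 0.101, 0.0, -0.001, 0.002], [0.0, -0.024, 0.112, 0.0, -0.001, 0.002]]
```

>>> step_arm(
  moves=[
    [0,-0.005,0.01,0,0,0],
    [0,-0.01,0.025,0,0,0],
    [0,-0.015,0.04,0,0,0],
    [0,-0.02,0.06,0,0,0],
    [0,-0.024,0.075,0,0,0],
    [0,-0.024,0.09,0,0,0],
    [0,-0.024,0.1,0,0,0.002],
    [0,-0.024,0.112,0,0,0.002],
    [0,-0.024,0.112,0,0,0.002],
    [0,-0.024,0.112,0,0,0.002],
  ],
)

```text
clock: 16.92
tool_pos: [0.3618, -0.2376, 0.2424]
orientation: [2.793, -0.001, 0.232]
wrist_force: [-1.4, -0.2, -0.8]
gripper_width: 0.0471
```

```bash
python3 - <<'E'
from h import *
chk("pics/chk12.png",(("side",(60,125)),("scene",(60,270))),3,(130,130))
W=get_image("wrist");cv2.imwrite("pics/w12.png",W["pixels"])
p,R=lidpose(1.92,.03); rows([(p,R,10)]);
for x in(-.042,0,.042): print(proj(W,lidpose(1.92,0)[0]+R.apply([x,0,0])))
s=read_state();Rt=Ro.from_euler('xyz',s["orientation"])
for b in(.019,.04,.06): print(b,proj(W,s["tool_pos"]+Rt.apply([0,0,-b])))
E
```

```text
clock 16.9167
tool_pos [ 0.3618 -0.2376  0.2424]
orientation [ 2.7926e+00 -7.0000e-04  2.3240e-01]
wrist_force [-1.409  -0.249  -0.7737]
gripper_width 0.0471
joint_positions [-0.5875 -0.1898  0.74    2.2112  0.5419  1.0031 -1.4676]
[[0.0, 0.0, 0.01, 0.0, 0.0, 0.0], [0.0, 0.0, 0.02, 0.0, 0.0, 0.0], [0.0, 0.0, 0.03, 0.0, 0.0, 0.0], [0.0, 0.0, 0.04, 0.0, -0.001, 0.0], [0.0, 0.0, 0.05, 0.0, -0.001, 0.0], [0.0, 0.0, 0.06, 0.0, -0.001, 0.0], [0.0, -0.001, 0.07, 0.0, -0.001, 0.0], [0.0, -0.001, 0.081, 0.0, -0.001, 0.0], [0.0, -0.001, 0.091, 0.0, -0.001, 0.0], [-0.001, -0.001, 0.101, 0.0, -0.001, 0.0]]
[254.06708586 266.04731105]
[254.04013885 210.30249124]
[254.01013235 148.22857896]
0.019 [254.53847388 233.17227308]
0.04 [254.50242636 250.43744194]
0.06 [254.45743107 271.98819437]
```

View pics/chk12.png

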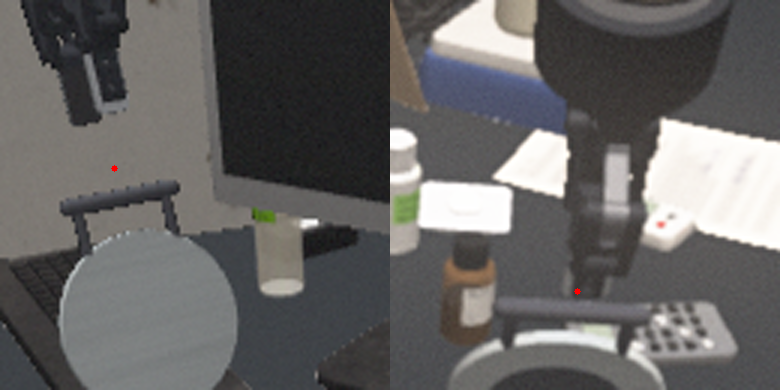

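View pics/w12.png

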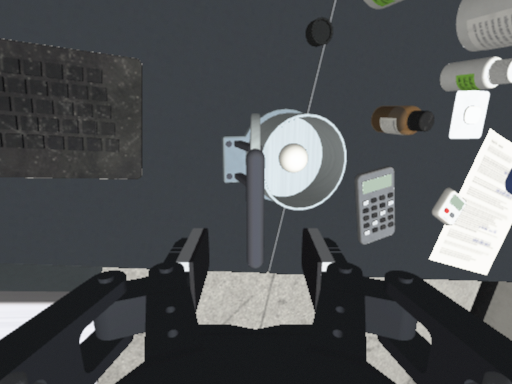

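>>> step_arm(
  moves=[
    [0,0,0.01,0,0,0],
    [0,0,0.022,0,0,0],
    [0,0,0.034,0,0,0],
    [0,0,0.046,0,0,0],
    [0,0,0.058,0,0,0],
    [0,0,0.07,0,0,0],
    [0,0,0.08,0,0,0],
    [0,0,0.09,0,0,0],
    [0,0,0.09,0,0,0],
    [0,0,0.09,0,0,0],
  ],
)

```text
clock: 17.9
tool_pos: [0.3656, -0.2525, 0.2004]
orientation: [2.792, -0.001, 0.233]
wrist_force: [-0.4, 0.4, -0.2]
gripper_width: 0.0475
```

```bash
python3 - <<'E'
from h import *
chk("pics/chk13.png",(("side",(60,125)),("scene",(60,270))),3,(130,130))
W=get_image("wrist");cv2.imwrite("pics/w13.png",W["pixels"])
p,R=lidpose(1.92,.04); rows([(p,R,10)]);
E
```

```text
clock 17.9
tool_pos [ 0.3656 -0.2525  0.2004]
orientation [ 2.7924e+00 -1.3000e-03  2.3270e-01]
wrist_force [-0.4077  0.4211 -0.2288]
gripper_width 0.0475
joint_positions [-0.5782 -0.0943  0.8291  2.2588  0.514   0.8434 -1.4103]
[[0.0, 0.0, 0.003, 0.0, 0.0, 0.0], [0.0, 0.0, 0.006, 0.0, 0.0, 0.0], [0.0, 0.0, 0.009, 0.0, -0.001, 0.0], [0.0, 0.0, 0.012, 0.0, -0.001, 0.0], [-0.001, 0.0, 0.016, 0.0, -0.001, 0.0], [-0.001, -0.001, 0.019, 0.0, -0.001, 0.0], [-0.001, -0.001, 0.022, 0.0, -0.001, 0.0], [-0.001, -0.001, 0.025, 0.0, -0.001, 0.0], [-0.001, -0.001, 0.028, 0.0, -0.002, 0.0], [-0.001, -0.001, 0.031, 0.0, -0.002, 0.0]]
```

View pics/chk13.png

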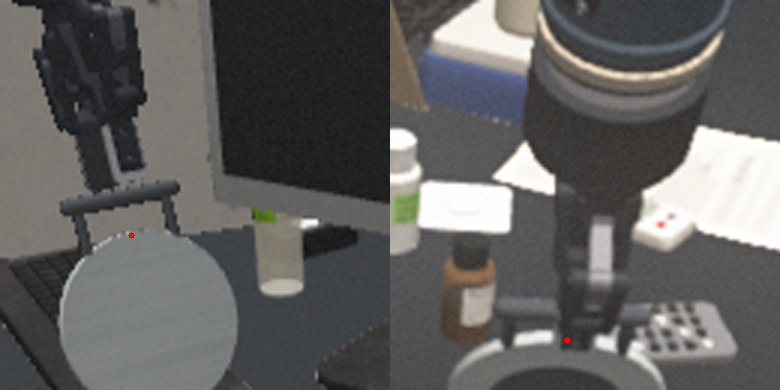

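View pics/w13.png

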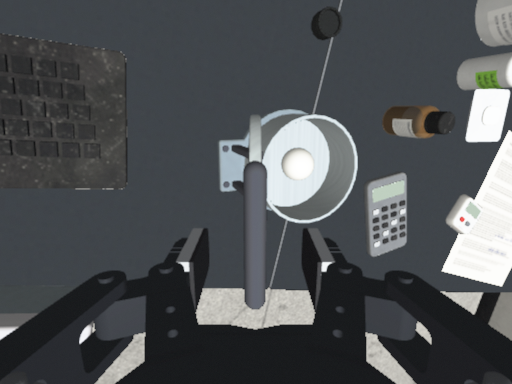

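>>> step_arm(
  moves=[
    [0,0,0.005,0,0,0],
    [0,0,0.01,0,0,0],
    [0,0,0.015,0,0,0],
    [0,0,0.02,0,0,0],
    [0,0,0.025,0,0,0],
    [0,0,0.03,0,0,0],
    [0,0,0.035,0,0,0],
    [0,0,0.035,0,0,0],
    [0,0,0.035,0,0,0],
    [0,0,0.035,0,0,0],
  ],
)

```text
clock: 18.88
tool_pos: [0.3676, -0.2582, 0.1844]
orientation: [2.792, -0.003, 0.233]
wrist_force: [0.5, -0.2, -0.7]
gripper_width: 0.0468
```

```bash
python3 - <<'E'
from h import *
chk("pics/chk14.png",(("side",(60,125)),("scene",(60,270))),3,(130,130))
E
```

```text
clock 18.8833
tool_pos [ 0.3676 -0.2582  0.1844]
orientation [ 2.7924e+00 -2.6000e-03  2.3330e-01]
wrist_force [ 0.5154 -0.2133 -0.7225]
gripper_width 0.0468
joint_positions [-0.5697 -0.0484  0.8617  2.2745  0.4893  0.776  -1.3751]
```

View pics/chk14.png

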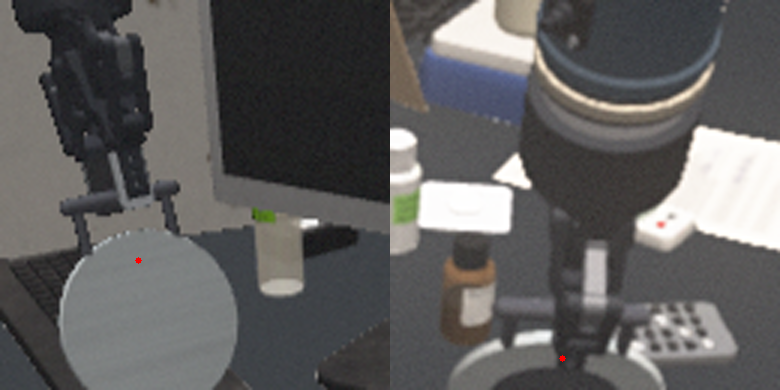

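>>> step_arm(
  moves=[
    [0,0,0.002,0,0,0],
    [0,0,0.002,0,0,0],
    [0,0,0.002,0,0,0],
    [0,0,0.002,0,0,0],
    [0,0,0.002,0,0,0],
    [0,0,0.002,0,0,0],
    [0,0,0.002,0,0,0],
    [0,0,0.002,0,0,0],
    [0,0,0.002,0,0,0],
    [0,0,0.002,0,0,0],
  ],
  fingers=1,
  newtons=30,
)

```text
clock: 19.82
tool_pos: [0.3677, -0.2585, 0.1836]
orientation: [2.793, -0.003, 0.233]
wrist_force: [-0.9, 1.7, 4.1]
gripper_width: 0.0107
```

```bash
python3 - <<'E'
from h import *
chk("pics/chk15.png",(("side",(60,125)),("scene",(60,270))),3,(130,130))
W=get_image("wrist");cv2.imwrite("pics/w15.png",W["pixels"])
E
```

```text
clock 19.8167
tool_pos [ 0.3677 -0.2585  0.1836]
orientation [ 2.7925 -0.0028  0.2333]
wrist_force [-0.932  1.74   4.122]
gripper_width 0.0107
joint_positions [-0.5691 -0.0459  0.8634  2.2752  0.4875  0.7724 -1.3728]
```

View pics/chk15.png

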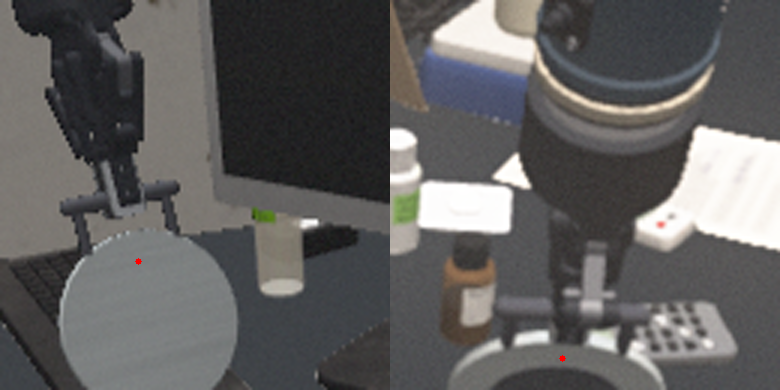

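View pics/w15.png

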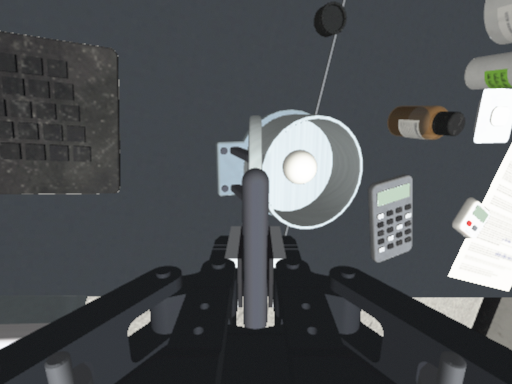

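```bash
cat >> h.py <<'E'
import json,os
def start_ref():
    if not os.path.exists("ref.json"):
        s=read_state(); json.dump([list(map(float,s["tool_pos"])),list(map(float,s["orientation"]))],open("ref.json","w"))
    p,o=json.load(open("ref.json")); return np.array(p),Ro.from_euler('xyz',o)
def swing(q):
    p,R=start_ref(); a=R.apply([0,0,1]); s=(.22365-p[2])/-a[2]*1.0
    bar=p-s*a; bar[2]=.22365
    H=bar-.155*(-np.cos(1.92)*X+np.sin(1.92)*Z)
    Q=Ro.from_rotvec(-(1.92-q)*np.cross(Z,X))
    return H+Q.apply(p-H),Q*R,H
E
python3 - <<'E'
from h import *
p,R,H=swing(1.92);print(p,H,'HG',HG)
print(lidpose(1.92,.0426)[0])
for q in(1.85,): print(swing(q)[0])
p,R,H=swing(1.85)
rows([(p,R,10)])
E
```

```text
[ 0.36768829 -0.25848491  0.18359284] [ 0.37640702 -0.29593657  0.07800495] HG [ 0.3757 -0.2955  0.078 ]
[ 0.36685311 -0.25807379  0.18361615]
[ 0.36940884 -0.2657636   0.18602376]
[[0.0, 0.002, 0.0, 0.004, 0.0, 0.0], [0.0, 0.003, 0.0, 0.009, 0.0, 0.0], [0.0, 0.005, 0.0, 0.013, 0.0, 0.0], [0.0, 0.006, 0.0, 0.018, 0.0, 0.0], [0.0, 0.008, 0.0, 0.022, 0.0, 0.0], [0.0, 0.009, 0.0, 0.027, 0.0, 0.0], [0.0, 0.011, 0.0, 0.031, 0.0, 0.0], [0.0, 0.013, 0.0, 0.036, 0.0, 0.0], [0.0, 0.014, 0.0, 0.04, 0.0, 0.0], [0.0, 0.016, 0.001, 0.045, 0.0, 0.0]]
```

>>> step_arm(
  moves=[
    [0,0.001,0,0.003,0,0],
    [0,0.003,0,0.008,0,0],
    [0,0.005,0,0.013,0,0],
    [0,0.006,0,0.018,0,0],
    [0,0.008,0,0.022,0,0],
    [0,0.0095,0,0.027,0,0],
    [0,0.011,0,0.031,0,0],
    [0,0.0125,0,0.036,0,0],
    [0,0.014,0,0.04,0,0],
    [0,0.016,0,0.045,0,0],
  ],
)

```text
clock: 20.8
tool_pos: [0.3694, -0.2657, 0.1861]
orientation: [2.864, -0.003, 0.233]
wrist_force: [0.8, 0.2, -4.6]
gripper_width: 0.0106
```

```bash
python3 - <<'E'
from h import *
chk("pics/chk16.png",(("side",(60,125)),("scene",(60,270))),3,(130,130))
p,R,H=swing(1.85);print(p,R.as_euler('xyz'))
p,R,H=swing(1.77);rows([(p,R,10)])
E
```

```text
clock 20.8
tool_pos [ 0.3694 -0.2657  0.1861]
orientation [ 2.864  -0.0029  0.2335]
wrist_force [ 0.795   0.1997 -4.5944]
gripper_width 0.0106
joint_positions [-0.5461 -0.0154  0.9262  2.2296  0.3379  0.785  -1.1806]
[ 0.36940884 -0.2657636   0.18602376] [ 2.86251036 -0.00290114  0.23311763]
[[0.0, 0.002, 0.0, 0.005, 0.0, 0.0], [0.0, 0.003, 0.0, 0.01, 0.0, 0.0], [0.0, 0.005, 0.0, 0.015, 0.0, 0.0], [0.0, 0.007, 0.0, 0.02, 0.0, 0.0], [0.0, 0.009, 0.0, 0.025, 0.0, 0.0], [0.0, 0.01, 0.001, 0.03, 0.0, 0.0], [0.0, 0.012, 0.001, 0.035, 0.0, 0.0], [0.0, 0.014, 0.001, 0.04, 0.0, 0.0], [0.0, 0.016, 0.001, 0.045, 0.0, 0.0], [0.0, 0.017, 0.001, 0.05, 0.0, 0.0]]
```

View pics/chk16.png

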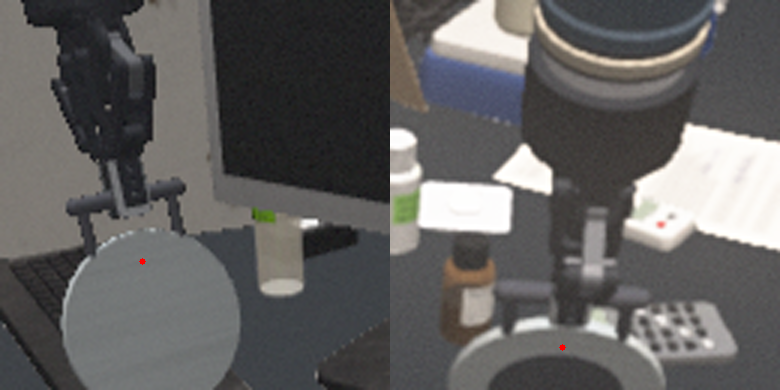

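Lid is following the grip; forces are small. Continue.

>>> step_arm(
  moves=[
    [0,0.0015,0,0.005,0,0],
    [0,0.0035,0,0.01,0,0],
    [0,0.005,0,0.015,0,0],
    [0,0.007,0,0.02,0,0],
    [0,0.009,0,0.025,0,0],
    [0,0.0105,0,0.03,0,0],
    [0,0.012,0,0.035,0,0],
    [0,0.014,0,0.04,0,0],
    [0,0.016,0,0.045,0,0],
    [0,0.0175,0,0.05,0,0],
  ],
)

```text
clock: 21.73
tool_pos: [0.3713, -0.2741, 0.1883]
orientation: [2.943, -0.003, 0.233]
wrist_force: [3.9, -0.8, -11.1]
gripper_width: 0.0107
```

```bash
python3 - <<'E'
from h import *
show()
p,R,H=swing(1.77);print(p,R.as_euler('xyz'))
p,R,H=swing(1.69);rows([(p,R,10)])
E
```

```text
clock 21.7333
tool_pos [ 0.3713 -0.2741  0.1883]
orientation [ 2.9427e+00 -2.9000e-03  2.3280e-01]
wrist_force [  3.9127  -0.8018 -11.1324]
gripper_width 0.0107
joint_positions [-0.4954  0.0393  0.9773  2.177   0.159   0.8161 -0.9606]
[ 0.37141743 -0.27426079  0.18815354] [ 2.94251067 -0.00297147  0.2328826 ]
[[0.0, 0.002, 0.0, 0.005, 0.0, 0.0], [0.0, 0.004, 0.0, 0.01, 0.0, 0.0], [0.0, 0.005, 0.0, 0.015, 0.0, 0.0], [0.0, 0.007, 0.0, 0.02, 0.0, 0.0], [0.0, 0.009, 0.0, 0.025, 0.0, 0.0], [0.0, 0.011, 0.001, 0.03, 0.0, 0.0], [0.0, 0.013, 0.001, 0.036, 0.0, 0.0], [0.0, 0.015, 0.001, 0.041, 0.0, 0.0], [0.0, 0.016, 0.001, 0.046, 0.0, 0.0], [0.0, 0.018, 0.001, 0.051, 0.0, 0.0]]
```

>>> step_arm(
  moves=[
    [0,0.0015,0.001,0.005,0,0],
    [0,0.0035,0.001,0.01,0,0],
    [0,0.005,0.001,0.015,0,0],
    [0,0.007,0.0015,0.02,0,0],
    [0,0.009,0.0015,0.025,0,0],
    [0,0.011,0.002,0.03,0,0],
    [0,0.013,0.002,0.036,0,0],
    [0,0.0145,0.002,0.041,0,0],
    [0,0.0165,0.002,0.046,0,0],
    [0,0.018,0.002,0.051,0,0],
  ],
)

```text
clock: 22.57
tool_pos: [0.3736, -0.2835, 0.1896]
orientation: [3.023, -0.003, 0.233]
wrist_force: [-1.5, 1.2, 3.8]
gripper_width: 0.0106
```

```bash
python3 - <<'E'
from h import *
chk("pics/chk17.png",(("side",(60,125)),("scene",(60,270))),3,(130,130))
p,R,H=swing(1.69);print(p,R.as_euler('xyz'))
p,R,H=swing(1.62);rows([(p,R,10)])
E
```

```text
clock 22.5667
tool_pos [ 0.3736 -0.2835  0.1896]
orientation [ 3.0229 -0.0034  0.2326]
wrist_force [-1.5458  1.2122  3.7718]
gripper_width 0.0106
joint_positions [-0.4029  0.1108  0.9904  2.1205 -0.0178  0.8715 -0.747 ]
[ 0.37345874 -0.28289643  0.18957873] [ 3.02251101 -0.00302278  0.2326427 ]
[[0.0, 0.001, 0.0, 0.004, 0.0, 0.0], [0.0, 0.003, 0.0, 0.009, 0.0, 0.0], [0.0, 0.004, 0.0, 0.013, 0.0, 0.0], [0.0, 0.006, 0.0, 0.018, 0.0, 0.0], [0.0, 0.007, 0.0, 0.022, 0.0, 0.0], [0.0, 0.008, 0.0, 0.027, 0.0, 0.0], [0.0, 0.01, 0.0, 0.031, 0.0, 0.0], [0.0, 0.011, 0.0, 0.036, 0.0, 0.0], [0.0, 0.013, 0.0, 0.04, 0.0, 0.0], [0.0, 0.014, 0.0, 0.045, 0.0, 0.0]]
```

View pics/chk17.png

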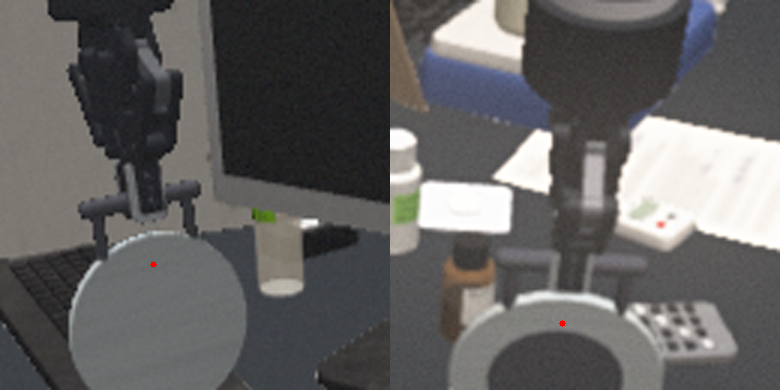

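>>> step_arm(
  moves=[
    [0,0.0015,0,0.005,0,0],
    [0,0.003,0,0.01,0,0],
    [0,0.0045,0,0.014,0,0],
    [0,0.006,0,0.019,0,0],
    [0,0.0075,0,0.024,0,0],
    [0,0.009,0,0.029,0,0],
    [0,0.0105,0,0.033,0,0],
    [0,0.012,0,0.037,0,0],
    [0,0.013,0,0.041,0,0],
    [0,0.014,0,0.045,0,0],
  ],
)

```text
clock: 23.5
tool_pos: [0.3752, -0.2905, 0.1902]
orientation: [3.094, -0.003, 0.232]
wrist_force: [-0.8, 0.9, 0.0]
gripper_width: 0.0102
```

```bash
python3 - <<'E'
from h import *
show()
p,R,H=swing(1.62);print(p,R.as_euler('xyz'))
p,R,H=swing(1.571);print(p);rows([(p,R,10)])
E
```

```text
clock 23.5
tool_pos [ 0.3752 -0.2905  0.1902]
orientation [ 3.0936 -0.0031  0.2319]
wrist_force [-0.8332  0.8556  0.0243]
gripper_width 0.0102
joint_positions [-0.3082  0.1716  0.9761  2.0713 -0.1416  0.9387 -0.599 ]
[ 0.37526148 -0.29052279  0.19024053] [ 3.09251133e+00 -3.05183335e-03  2.32429998e-01]
[ 0.37652763 -0.29587915  0.19037678]
[[0.0, 0.001, 0.0, 0.003, 0.0, 0.0], [0.0, 0.002, 0.0, 0.006, 0.0, 0.0], [0.0, 0.003, 0.0, 0.009, 0.0, 0.0], [0.0, 0.004, 0.0, 0.012, 0.0, 0.0], [0.0, 0.006, 0.0, 0.015, 0.0, 0.0], [0.0, 0.007, 0.0, 0.018, 0.0, 0.0], [0.0, 0.008, 0.0, 0.021, 0.0, 0.0], [0.0, 0.009, 0.0, 0.024, 0.0, 0.0], [0.0, 0.01, 0.0, 0.027, 0.0, 0.0], [0.0, 0.011, 0.0, 0.031, 0.0, 0.0]]
```

>>> step_arm(
  moves=[
    [0,0.0015,0,0.004,0,0],
    [0,0.003,0,0.008,0,0],
    [0,0.0045,0,0.012,0,0],
    [0,0.006,0,0.016,0,0],
    [0,0.0075,0,0.02,0,0],
    [0,0.0085,0,0.024,0,0],
    [0,0.0095,0,0.027,0,0],
    [0,0.0105,0,0.029,0,0],
    [0,0.011,0,0.031,0,0],
    [0,0.011,0,0.031,0,0],
  ],
)

```text
clock: 24.33
tool_pos: [0.3764, -0.2959, 0.1904]
orientation: [-3.141, -0.003, 0.232]
wrist_force: [0.7, -0.4, -1.1]
gripper_width: 0.0107
```

```bash
python3 - <<'E'
from h import *
chk("pics/chk18.png",(("side",(100,125)),("scene",(110,270))),3,(130,130))
for n in("side","scene","wrist"): cv2.imwrite(f"pics/{n}18.png",get_image(n)["pixels"])
E
```

```text
clock 24.3333
tool_pos [ 0.3764 -0.2959  0.1904]
orientation [-3.1407e+00 -2.9000e-03  2.3180e-01]
wrist_force [ 0.6909 -0.439  -1.1114]
gripper_width 0.0107
joint_positions [-0.2402  0.2138  0.9602  2.036  -0.2127  0.9912 -0.5124]
```

View pics/chk18.png

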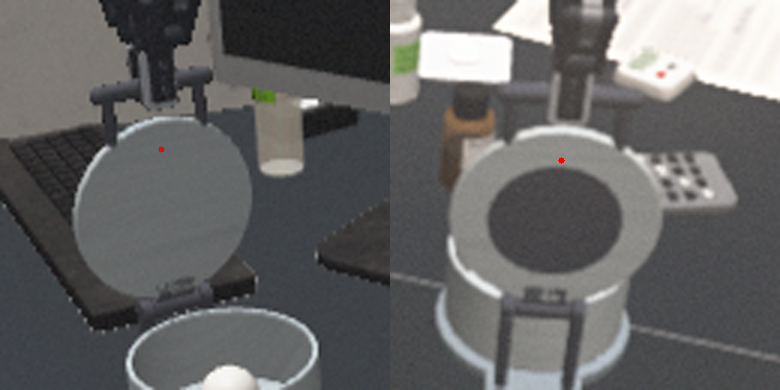

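View pics/wrist18.png

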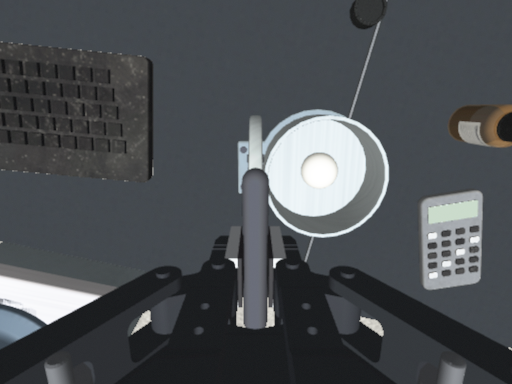

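```bash
python3 - <<'E'
from h import *
S=get_image("scene");D=get_image("side")
cv2.imwrite("pics/e.png",np.hstack([cv2.resize(D["pixels"][115:155,145:210],None,fx=6,fy=6,interpolation=cv2.INTER_CUBIC),cv2.resize(S["pixels"][125:165,300:365],None,fx=6,fy=6,interpolation=cv2.INTER_CUBIC)]))
E
```

```text
(no output)
```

View pics/e.png

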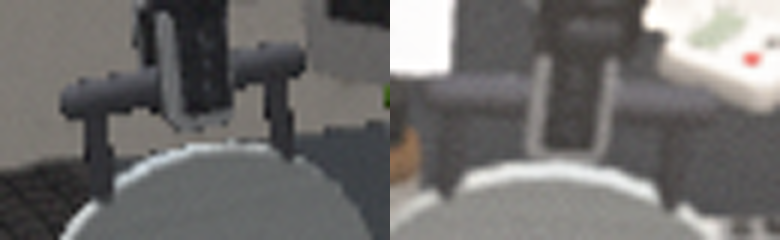

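```bash
python3 - <<'E'
from h import *
S=get_image("scene");D=get_image("side")
d=lambda x,y:ray(D,x/6+145-.4,y/6+115-.4); t=lambda x,y:ray(S,(x-390)/6+300-.4,y/6+125-.4)
a=tri(t(420,90),d(305,58));b=tri(t(716,104),d(62,101));m=(a[0]+b[0])/2
print(a,b,m,'q scene/side', 'expected',HG+[0,0,.155])
p0,_,H=swing(1.571)
m0=np.array([.36348,-.2451,.2254]) # same-method bar measured at the start
print('along x: now-H',(m-H)@X,' shift from start',(m-m0)@X,'(expect -.053)')
show()
E
```

```text
(array([ 0.41627078, -0.28756582,  0.23342802]), np.float64(0.0018928916493681082)) (array([ 0.33633061, -0.30496618,  0.23506637]), np.float64(0.002262591104339739)) [ 0.37630069 -0.296266    0.23424719] q scene/side expected [ 0.3757 -0.2955  0.233 ]
along x: now-H -0.0002961322090561354  shift from start -0.05274306152402344 (expect -.053)
clock 24.7833
tool_pos [ 0.3763 -0.2956  0.1904]
orientation [-3.1406e+00 -3.0000e-03  2.3210e-01]
wrist_force [ 1.0196  0.6553 -2.6916]
gripper_width 0.0104
joint_positions [-0.2409  0.2133  0.9604  2.0364 -0.2124  0.9912 -0.5126]
```

>>> step_arm(
  moves=[
    [0,0,0,0,0,0],
    [0,0,0,0,0,0],
    [0,0,0,0,0,0],
    [0,0,0,0,0,0],
    [0,0,0,0,0,0],
    [0,0,0,0,0,0],
    [0,0,0,0,0,0],
    [0,0,0,0,0,0],
    [0,0,0,0,0,0],
    [0,0,0,0,0,0],
  ],
)

```text
clock: 25.62
tool_pos: [0.3764, -0.2956, 0.1904]
orientation: [-3.141, -0.003, 0.232]
wrist_force: [0.5, 0.4, -2.9]
gripper_width: 0.0106
```

```bash
python3 - <<'E'
from h import *
s=read_state();show(s);print(np.abs(s["qvel"]).max(),swing(1.571)[0]-s["tool_pos"])
cv2.imwrite("pics/side19.png",get_image("side")["pixels"])
E
```

```text
clock 25.6167
tool_pos [ 0.3764 -0.2956  0.1904]
orientation [-3.1406e+00 -3.0000e-03  2.3210e-01]
wrist_force [ 0.5211  0.3579 -2.9379]
gripper_width 0.0106
joint_positions [-0.2409  0.2132  0.9603  2.0364 -0.2123  0.9912 -0.5127]
0.002118350625081605 [ 1.64713015e-04 -2.90655466e-04 -2.28129187e-05]
```

View pics/side19.png

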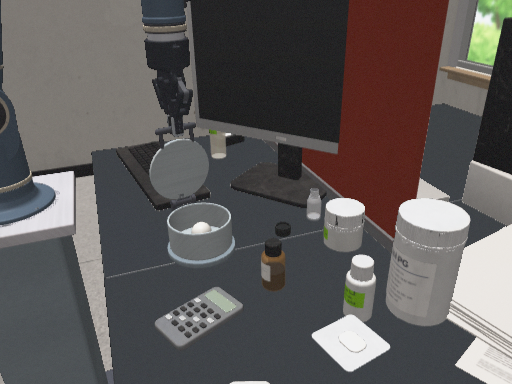

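The side view shows the ball at (201,230) in the pot. The lid stands upright in the fingers at (178,130), and the vial (314,205), cream jar (344,225) and brown bottle (272,265) are where they started.

```bash
python3 -c "
from workcell import *
print(finish_job())"
```

```text
the job is handed in; nothing more can be done
None
```

The job is done and handed in at about 25.6 s, with the lid held still at its balance point.

**Ball:** I lowered it until it touched the jar floor (about 10 N at the wrist) and released it there. In the last picture it lies inside the pot.

**Lid:** I gripped the pull bar at 30 N and swung the lid from its stop to upright in about 4.5 s. The highest wrist force read between moves was about 12 N.

**Last checks:**
- **Balance:** Triangulating the bar put it 0.3 mm from straight above the hinge. It had moved 52.7 mm from the stop, against 53.0 mm expected.
- **Hold:** The arm was still, wrist force was about 3 N, and the finger opening was 10.6 mm on the 12 mm bar.
- **Bystanders:** The bottles and cream jar looked unmoved in the pictures. I did not measure their positions again.

**What disagreed:** The cameras showed the real fingertips about 25 to 37 mm short of the reported TCP, depending on opening. That is more than the stated 13 mm swing. I worked from the images, and both grasps fitted them.

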